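Drift out the worn bushings and plug the bores for painting

ROBOT

A 7-joint arm with a two-finger parallel gripper is mounted at the origin on the work surface. World frame = base frame: x ahead of the robot, y to its left, z up, the work surface at z = 0. Lengths are in m, angles in rad, forces in N, time in s.
With the tool pointing down it reaches from about 0.425 to 0.95 m from the base axis. Payload 4.7 kg.
Tool frame: the origin (TCP) lies midway between the tips of the shut fingers; the grasp point (between the pads) lies 19 mm behind it; z points along the fingers, y is the line along which they close (so a half turn about z gives the same grasp; the last joint's range is limited). The gripper opens to 87 mm and grips with 3 to 60 N. Pads are 19 mm wide; open, the fingers measure 117 mm over their backs; the gripper's body (75 mm by 190 mm) begins 51 mm behind the grasp point.
Start: joints at [-1.171, 0.469, -0.049, 1.532, 0.024, 1.141, -0.082], TCP at [0.281, 0.614, 0.199] pointing down, gripper open.
Joint ranges: [-2.59, 2.59], [-0.33, 1.99], [-1.39, 1.29], [0.1, 2.45], [-1.04, 4.18], [0.21, 1.99], [-2.66, 2.66]. Speed limits (rad/s): [2.57, 2.57, 3.14, 3.14, 3.14, 3.14, 3.14].

INTERFACE

Orientations are given as a rotation vector (axis times angle).
In Python, from bench import robot gives the robot as it stands. The module is installed in compiled form; this text tells all that it offers.
- The arm moves only by the shell command python3 -m crank 'ROWS' [OPENING]. ROWS is JSON, a list of rows, each a list of 6 numbers: the shift along the tool's x, y, z as a fraction of full scale, then the turn, a rotation vector about the tool's x, y, z as a fraction of full scale. In form: [[dx, dy, dz, wx, wy, wz], ...]. A call has 1 to 5 rows; each row shifts and turns the commanded pose from where the row before left it, along the tool's axes as they then stand; what a row does not reach is not made up. Full scale, the value 1, is 4 cm for a shift and 0.08 rad for a turn. A row lasts 1/12 s, in which the tool goes at most 41.7 mm and 7.16 degrees, less where a joint would pass 70% of its speed; a pose out of reach is approached as far as the arm can. A call with a number of a shift or a turn outside -1 to 1 is refused whole. A call with a gripper value outside its range is refused whole. OPENING is the opening, from -1 (shut) to 1 (fully open), set as the call begins (- or left out, the last holds). The fingers move at their own pace and stop on an object; the grip force is fixed at half the most. Time passes only in rows, so rows that do not move let the fingers close. It gives the time, the measured TCP pose, the force, the opening and the grip force at its end, in the units of the state.
- robot.get_obs(): the state, without advancing time (a new reading comes with each control period).
- robot.camera(name): name is "side" or "top"; returns the picture (480x640x3 uint8, red, green, blue); there is no depth.
- robot.calibration(name): a dict with "fx", "fy", "cx", "cy" (pixels), "world_to_cam" (4x4, takes a point from world to camera coordinates). Camera axes: x right, y up, looking along -z (the intrinsics and any distortion apply to the point x, -y, -z); pixel columns grow to the right and rows downward; lengths in m; the calibration is good to about 2 mm. A picture is of the moment at which its call begins. calibration takes no time and is no camera call.
- robot.sign_off(): hands the job in; it is judged then, once.
The state is a dict: "time": time; "q": joint angles; "joint_velocities": joint speeds; "effort": joint torques, N m; "eef_pos": TCP position; "ee_rot": TCP orientation; "ft_force": force on the tool from outside, world axes, zero at the start; "ft_torque": the same for the moment, N m; "width": opening from 0.0 (shut) to 1.0 (fully open); "grip_force": force on a finger pad.
Only numpy, scipy, OpenCV 4.12 (cv2) and the standard library are available. Lean on these libraries where they do the work, as an engineer would, in place of code of your own. Each camera call takes 0.05 s, during which the arm holds its last target. There are 200 camera calls.

TASK

The bearing beam has to go to the paint shop: drive every worn brass bushing that is still in a bore down and out of its far side into the catch tray with the steel drift, not with the fingers. When they are all out, stand the drift back upright in its holder; each of the four bores must end up with a tapered rubber plug pressed firmly and upright into it. Leave the aluminium idler pulley that lies among the plugs where it is.

Things in the scene. Friction and masses are not known exactly. Their poses are not given: they have to be found in the camera images.
- beam: Fixed aluminium bearing beam: bar 75 mm (x) by 460 mm (y), underside at z = 100 mm, top at z = 155 mm, on a 40 mm square post under each end (y = +-205 mm). Four vertical 50 mm through bores at y = -135, -45, +45, +135 mm, some maybe empty already. Origin: on the table under its middle. On the table below it a fixed steel catch tray 130 by 360 mm, walls 35 mm high, floor 6 mm.
- bore0 (a point): Centre of the mouth of the bore at y = -135 mm, in the beam's top face (z = 155 mm); axes as the beam's, z up. At the foot of each bore two sprung catches (on its x sides, sloped noses 5 mm into the bore, 5 mm above the underside) hold the bushing up; a push of 6 to 18 N drives it past them.
- bore1 (a point): Centre of the mouth of the bore at y = -45 mm, in the beam's top face.
- bore3 (a point): Centre of the mouth of the bore at y = +135 mm, in the beam's top face.
- bore2 (a point): Centre of the mouth of the bore at y = +45 mm, in the beam's top face.
- bushing0: Worn sealed bushing: brass cylinder 46 mm in diameter, 45 mm long, closed at both ends by a flat dark seal 32 mm across, about 200 g. If present it starts in bore0, its upper end flush to 1 mm with the beam's top face. Origin: centre of its lower end (starts at z = 111 mm); z along its axis.
- bushing1: Worn sealed bushing: brass cylinder 46 mm in diameter, 45 mm long, closed at both ends by a flat dark seal 32 mm across, about 200 g. If present it starts in bore1, its upper end flush to 1 mm with the beam's top face. Origin: centre of its lower end (starts at z = 111 mm); z along its axis.
- bushing2: Worn sealed bushing: brass cylinder 46 mm in diameter, 45 mm long, closed at both ends by a flat dark seal 32 mm across, about 200 g. If present it starts in bore2, its upper end flush to 1 mm with the beam's top face. Origin: centre of its lower end (starts at z = 111 mm); z along its axis.
- bushing3: Worn sealed bushing: brass cylinder 46 mm in diameter, 45 mm long, closed at both ends by a flat dark seal 32 mm across, about 200 g. If present it starts in bore3, its upper end flush to 1 mm with the beam's top face. Origin: centre of its lower end (starts at z = 111 mm); z along its axis.
- drift: Steel drift, 400 g: rod 38 mm in diameter, 75 mm long; above it a black guard disc (60 mm diameter, 75 to 83 mm above the tip), and a grip that widens from 28 mm diameter at 83 mm to 33 mm at 131 mm (top at 135 mm). Origin: centre of the rod's tip; z up to the grip. Grasp the grip from above, fingertips on the guard. With the guard on the beam the tip is 20 mm below the beam's underside.
- holder: Drift holder: fixed grey block 85 by 85 mm, 95 mm tall, with a vertical 46 mm square through hole in the middle. Origin: centre of its underside. It starts with the drift standing in it, guard on the block's top, tip 20 mm above the table.
- plug0: Black rubber masking plug, about 120 g: tapers from 44 mm diameter at the bottom to 56 mm at 40 mm height, then a grip that widens from 24 mm diameter at 40 mm to 29 mm at 84 mm (top at 87 mm). Origin: centre of its small lower end; z up. Stands upright on the table in front of the beam. In a bore it goes down about 20 mm until it wedges. Any plug fits any bore.
- plug1: Black rubber masking plug, about 120 g: tapers from 44 mm diameter at the bottom to 56 mm at 40 mm height, then a grip that widens from 24 mm diameter at 40 mm to 29 mm at 84 mm (top at 87 mm). Origin: centre of its small lower end; z up. Stands upright on the table in front of the beam. In a bore it goes down about 20 mm until it wedges. Any plug fits any bore.
- plug2: Black rubber masking plug, about 120 g: tapers from 44 mm diameter at the bottom to 56 mm at 40 mm height, then a grip that widens from 24 mm diameter at 40 mm to 29 mm at 84 mm (top at 87 mm). Origin: centre of its small lower end; z up. Stands upright on the table in front of the beam. In a bore it goes down about 20 mm until it wedges. Any plug fits any bore.
- plug3: Black rubber masking plug, about 120 g: tapers from 44 mm diameter at the bottom to 56 mm at 40 mm height, then a grip that widens from 24 mm diameter at 40 mm to 29 mm at 84 mm (top at 87 mm). Origin: centre of its small lower end; z up. Stands upright on the table in front of the beam. In a bore it goes down about 20 mm until it wedges. Any plug fits any bore.
- idler: Bystander among the plugs: loose aluminium idler pulley lying flat, 64 mm diameter, 28 mm high. Origin: centre of its underside.
- bin: Bystander: fixed yellow bin 100 by 110 mm, 60 mm high, with pins in it. Origin: centre of its underside.
Not all that is in view belongs to the job. Leave any green look-alike of the plug1 alone. What is shaped like the plug2 but green is not meant.

How it is judged:
By the outcome, as a careful person would: the job done as asked, in the order asked, and still so for the second after the job is handed in, with the robot touching nothing.
Of bushing0, bushing1, bushing2, bushing3 only 2 to 4 are there at a start; the rules pass over those that are not, and their reading is None.
At some moment in a run one of plug0, plug1, plug2, plug3 may be knocked a few centimetres aside while the robot is not near it.
Once in a run the grip may slacken for a moment while it holds something.
It also fails if it takes over 208 s, if anything falls off the work surface, if the arm or the gripper's body presses on something with over 40 N, if the wrist force passes 120 N, or if a joint passes its speed limit or range.

## Working session

There is one attempt and no reset: what is moved stays moved. The work goes in short steps, Python scripts to look and compute and a shell command to move; the robot and the scene stay as the last step left them, time stands still between calls to the robot, and variables do not carry over. Pictures are saved under pics/ and viewed, at most 14 in all, crops included, and the job is handed in when it is done.

```bash
mkdir -p pics; python3 - <<'E'
from bench import robot
import cv2,numpy as np
for n in("top","side"):
    im=robot.camera(n); cv2.imwrite(f"pics/{n}0.png",im[:,:,::-1])
    c=robot.calibration(n); print(n,c)
o=robot.get_obs(); print(o)
E
```

```text
top {'fx': 570.0860298792752, 'fy': 570.0860298792752, 'cx': 320.271673109284, 'cy': 240.939145426619, 'world_to_cam': array([[-1.86595675e-02, -9.99692404e-01, -1.63375962e-02,
        -1.97767904e-04],
       [ 9.88906705e-01, -2.08616883e-02,  1.47065694e-01,
        -4.92939113e-01],
       [-1.47361287e-01, -1.34121762e-02,  9.88991792e-01,
        -1.18832453e+00],
       [ 0.00000000e+00,  0.00000000e+00,  0.00000000e+00,
         1.00000000e+00]])}
side {'fx': 520.157182318946, 'fy': 520.157182318946, 'cx': 321.5844371012409, 'cy': 244.47792730462888, 'world_to_cam': array([[-0.99663228, -0.08143384,  0.00962443,  0.49647107],
       [ 0.06310871, -0.68677724,  0.72412313, -0.1223699 ],
       [-0.05235829,  0.72229187,  0.68960355, -0.96990431],
       [ 0.        ,  0.        ,  0.        ,  1.        ]])}
{'time': 0.1, 'q': array([-1.17089211,  0.46935223, -0.04858186,  1.53356763,  0.0241113 ,
        1.14100959, -0.08232016]), 'joint_velocities': array([ 6.17554028e-04, -1.26973590e-03,  1.81125803e-05, -3.60140408e-03,
        7.07130244e-04, -9.85213023e-04,  5.68846002e-04]), 'effort': array([ 3.43981819e-04, -5.09170711e+01, -8.11773771e-02, -2.36830688e+01,
       -6.13814523e-02,  3.44115158e-02,  8.13876727e-05]), 'eef_pos': array([0.2804125 , 0.61336039, 0.19831304]), 'ee_rot': array([-6.68349501e-01, -3.06937182e+00,  2.71029301e-03]), 'ft_force': array([-0.09756076,  0.58017513,  0.93418443]), 'ft_torque': array([-0.03607107,  0.02231013,  0.00493149]), 'grip_force': 0.0, 'width': 1.0017574140377414}
```

View pics/top0.png

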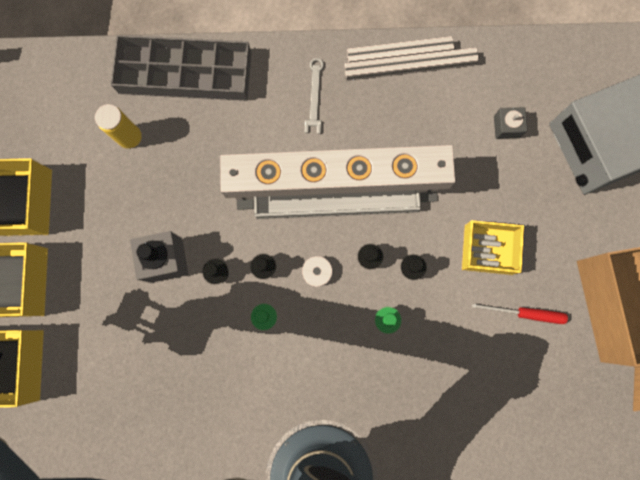

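View pics/side0.png

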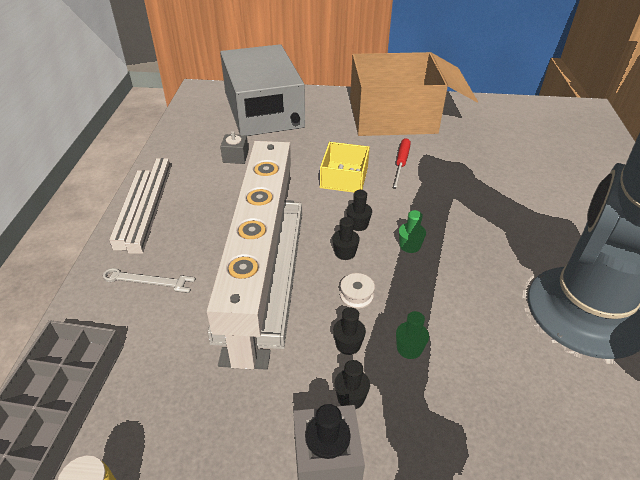

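The pictures show all four bushings: top-view pixels (268,172), (313,169), (359,167) and (404,165), brass rings with grey seals. The drift stands in its holder at (152,252). The black plugs are at (215,271), (263,266), (371,257) and (414,267), with the idler at (317,271) between them. The look-alikes at (263,317) and (387,320) are green, so I'll leave them alone.

```bash
cat > h.py <<'E'
from bench import robot
import cv2,numpy as np,sys
from scipy.spatial.transform import Rotation as R
def ray(n,u,v):
    c=robot.calibration(n);T=c["world_to_cam"]
    d=np.array([(u-c["cx"])/c["fx"],-(v-c["cy"])/c["fy"],-1.])
    return -T[:3,:3].T@T[:3,3],T[:3,:3].T@d
def onz(n,u,v,z):
    p,d=ray(n,u,v);return p+d*(z-p[2])/d[2]
def proj(n,P):
    c=robot.calibration(n);q=c["world_to_cam"]@np.r_[P,1];return c["fx"]*q[0]/-q[2]+c["cx"],c["fy"]*q[1]/q[2]+c["cy"]
def blobs(mask,amin=100):
    k,l,s,cen=cv2.connectedComponentsWithStats(mask.astype(np.uint8))
    return [(s[i],cen[i],l==i) for i in range(1,k) if s[i][4]>=amin]
def plugs(im,thr=45):
    out=[]
    for s,c,m in blobs(im.max(2)<thr,150):
        P=onz("top",*c,.04)
        if .3<P[0]<.9 and abs(P[1])<.5:
            (cx,cy),r=cv2.minEnclosingCircle(np.argwhere(m)[:,::-1].astype(np.float32))
            out.append((np.round(c,1),s[4],np.round(P[:2],4),np.round(onz("top",cx,cy,.04)[:2],4),round(r,1)))
    return out
def go(x,y,z):
    o=robot.get_obs();r=R.from_rotvec(o["ee_rot"]);t=R.from_matrix(np.array([[0,1,0],[1,0,0],[0,0,-1.]]))
    d=r.inv().apply(np.array([x,y,z])-o["eef_pos"]);w=(r.inv()*t).as_rotvec()
    wd=np.array([x,y,z])-o["eef_pos"]
    print("aligned-axes shift(y,x,-z)/4cm",np.round([wd[1]/.04,wd[0]/.04,-wd[2]/.04],2),"now",np.round(d/.04,2),"turn",np.round(w/.08,2))
E
python3 - <<'E'
from h import *
im=cv2.imread("pics/top0.png")[:,:,::-1];si=cv2.imread("pics/side0.png")[:,:,::-1]
for n,I in(("top",im),("side",si)):
    hsv=cv2.cvtColor(np.ascontiguousarray(I),cv2.COLOR_RGB2HSV)
    m=(hsv[...,0]>10)&(hsv[...,0]<25)&(hsv[...,1]>120)&(hsv[...,2]>110)
    for s,c,mm in blobs(m,60):
        pts=np.argwhere(mm)[:,::-1].astype(np.float32)
        (e,ax,an)=cv2.fitEllipse(cv2.convexHull(pts))
        P=onz(n,*e,.155)
        if .5<P[0]<.8 and abs(P[1])<.3: print(n,np.round(e,1),np.round(ax,1),np.round(P,4))
for p in plugs(im):print(p)
# holder corners: grey block
print("cam",ray("top",0,0)[0])
cv2.imwrite("pics/crop.png",cv2.resize(np.hstack([im[220:300,110:210],im[220:300,200:300]])[:,:,::-1],None,fx=4,fy=4,interpolation=cv2.INTER_CUBIC))
E
```

```text
top [404.2 165.8] [22.5 23.5] [ 0.6215 -0.1799  0.155 ]
top [358.7 167.7] [22.6 23.6] [ 0.6197 -0.0902  0.155 ]
top [313.3 169.6] [22.6 23.5] [ 6.178e-01 -5.000e-04  1.550e-01]
top [267.8 171.6] [22.7 23.2] [0.616  0.0894 0.155 ]
top [302.9  95.1] [193.3 654.7] [0.7731 0.0179 0.155 ]
side [324.4 165.2] [ 8.2 43.9] [ 0.5101 -0.197   0.155 ]
side [265.9 168.5] [13.4 23.4] [ 0.6237 -0.1748  0.155 ]
side [259.  196.9] [15.7 24.7] [ 0.622 -0.085  0.155]
side [251.6 229.5] [17.9 27.5] [0.6196 0.0049 0.155 ]
side [242.7 267.4] [21.  29.5] [0.6177 0.095  0.155 ]
(array([155.8, 252.7]), np.int32(377), array([0.4742, 0.3433]), array([0.4719, 0.3483]), 13.8)
(array([370.5, 256.1]), np.int32(410), array([ 0.4573, -0.1164]), array([ 0.4576, -0.1164]), 11.9)
(array([263.4, 266.2]), np.int32(417), array([0.4404, 0.1122]), array([0.4405, 0.1127]), 12.2)
(array([413.5, 266.5]), np.int32(420), array([ 0.4333, -0.2069]), array([ 0.433 , -0.2068]), 12.2)
(array([215.4, 270.9]), np.int32(448), array([0.4324, 0.2146]), array([0.4316, 0.2153]), 12.8)
cam [ 0.31235407 -0.02641927  1.24773441]
```

View pics/crop.png

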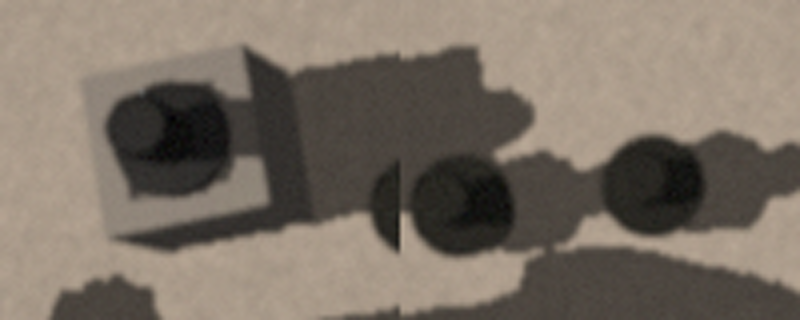

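The crop shows the holder's top face centred near px (154,255), with the drift's guard concentric on it and the grip top at px (144,250.5). Beside it are two black plugs.

```bash
python3 - <<'E'
from h import *
print(onz("top",154,255.5,.095),onz("top",154.6,255,.103),onz("top",144.2,250.5,.155))
print(onz("side",328,436,.103), onz("side",327,413,.155))
go(.46,.345,.21)
E
```

```text
[0.46116832 0.3300431  0.095     ] [0.46113457 0.32636888 0.103     ] [0.46361066 0.33086198 0.155     ]
[0.4631748  0.33728561 0.103     ] [0.46566783 0.333148   0.155     ]
aligned-axes shift(y,x,-z)/4cm [-6.71  4.49 -0.29] now [-6.87 -4.24 -0.28] turn [-2.000e-02  1.000e-02  1.427e+01]
```

```bash
python3 -m crank '[[0,0,-0.3,0,0,1],[0,0,0,0,0,1],[0,0,0,0,0,1],[0,0,0,0,0,1],[0,0,0,0,0,1]]' 1; python3 -m crank '[[0,0,0,0,0,1],[0,0,0,0,0,1],[0,0,0,0,0,1],[0,0,0,0,0,1],[0,0,0,0,0,1]]' >/dev/null; python3 -m crank '[[0,0,0,0,0,1],[0,0,0,0,0,1],[0,0,0,0,0,1],[0,0,0,0,0,1],[0,0,0,0,0,0.27]]';python3 -c "
from h import *
go(.463,.331,.21)"
```

```text
time: 0.52
eef_pos: [0.2805, 0.6136, 0.2107]
ee_rot: [-1.271, -2.873, 0.002]
ft_force: [0.9, -0.6, -0.5]
width: 1.0
grip_force: 0.0
time: 1.35
eef_pos: [0.2804, 0.6136, 0.2107]
ee_rot: [2.223, 2.219, -0.001]
ft_force: [0.3, 0.5, -0.2]
width: 1.001
grip_force: 0.0
aligned-axes shift(y,x,-z)/4cm [-7.07  4.56  0.02] now [-7.06  4.58  0.02] turn [-0.    0.01 -0.02]
```

```bash
python3 -m crank '[[-0.88,0.57,0,0,0,0],[-0.88,0.57,0,0,0,0],[-0.88,0.57,0,0,0,0],[-0.88,0.57,0,0,0,0],[-0.88,0.57,0,0,0,0]]' >/dev/null; python3 -m crank '[[-0.88,0.57,0,0,0,0],[-0.88,0.57,0,0,0,0],[-0.88,0.57,0,0,0,0],[0,0,0,0,0,0]]'; python3 - <<'E'
from h import *
go(.463,.331,.106)
a=robot.camera("top")[200:300,90:240];b=robot.camera("side")[300:480,220:440]
cv2.imwrite("pics/d1.png",np.hstack([cv2.resize(a,(600,400)),cv2.resize(b,(200,400))])[:,:,::-1] if 0 else np.hstack([cv2.resize(a,(400,267)),cv2.resize(b,(326,267))])[:,:,::-1])
E
```

```text
time: 2.1
eef_pos: [0.4678, 0.3241, 0.2117]
ee_rot: [2.232, 2.203, -0.001]
ft_force: [1.1, -1.0, 0.4]
width: 0.998
grip_force: 0.0
aligned-axes shift(y,x,-z)/4cm [ 0.17 -0.12  2.64] now [ 0.18 -0.13  2.64] turn [ 0.04  0.06 -0.16]
```

View pics/d1.png

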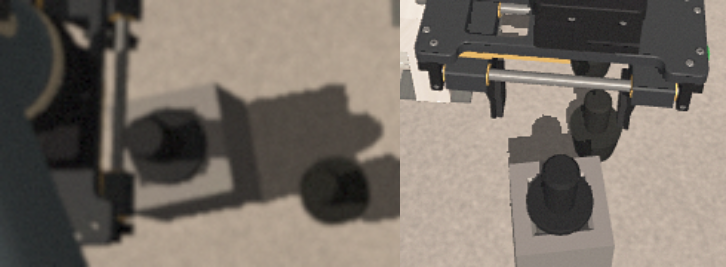

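The crop shows the open fingers above the drift, with the drift clear between them. I'll settle the pose, check it and descend.

```bash
python3 -m crank '[[0,0,0,0,0,0],[0,0,0,0,0,0]]'; python3 - <<'E'
from h import *
go(.463,.331,.106)
E
```

```text
time: 2.37
eef_pos: [0.4608, 0.3358, 0.211]
ee_rot: [-2.217, -2.225, 0.0]
ft_force: [-1.1, 0.7, 1.0]
width: 1.001
grip_force: 0.0
aligned-axes shift(y,x,-z)/4cm [-0.12  0.05  2.62] now [-0.12  0.06  2.62] turn [-0.01 -0.    0.05]
```

```bash
python3 -m crank '[[-0.12,0.05,0.5,0,0,0],[0,0,0.5,0,0,0],[0,0,0.5,0,0,0],[0,0,0.5,0,0,0],[0,0,0.3,0,0,0]]'; python3 -m crank '[[0,0,0.3,0,0,0],[0,0,0,0,0,0],[0,0,0,0,0,0]]'; python3 -m crank '[[0,0,0,0,0,0],[0,0,0,0,0,0],[0,0,0,0,0,0],[0,0,0,0,0,0],[0,0,0,0,0,0]]' -1;python3 -m crank '[[0,0,0,0,0,0],[0,0,0,0,0,0],[0,0,0,0,0,0],[0,0,0,0,0,0],[0,0,0,0,0,0]]'
```

```text
time: 2.78
eef_pos: [0.4619, 0.3304, 0.117]
ee_rot: [-2.216, -2.225, 0.005]
ft_force: [0.9, 0.2, -0.1]
width: 1.0
grip_force: 0.0
time: 3.03
eef_pos: [0.4637, 0.33, 0.1071]
ee_rot: [-2.22, -2.223, 0.001]
ft_force: [0.0, 0.6, -1.3]
width: 1.003
grip_force: 0.0
time: 3.45
eef_pos: [0.4642, 0.3296, 0.1078]
ee_rot: [-2.221, -2.222, -0.002]
ft_force: [-0.1, 0.6, -0.2]
width: 0.703
grip_force: 0.0
time: 3.87
eef_pos: [0.4632, 0.3294, 0.1072]
ee_rot: [-2.22, -2.221, 0.002]
ft_force: [-2.3, -0.4, 1.6]
width: 0.36
grip_force: 30.0
```

```bash
python3 -m crank '[[0,0,-0.4,0,0,0],[0,0,-0.6,0,0,0],[0,0,-0.7,0,0,0],[0,0,-0.7,0,0,0],[0,0,-0.7,0,0,0]]' >/dev/null; python3 -m crank '[[0,0,-0.7,0,0,0],[0,0,-0.7,0,0,0],[0,0,0,0,0,0],[0,0,0,0,0,0],[0,0,0,0,0,0]]'; python3 - <<'E'
from h import *
go(.616,.0894,.287)
a=robot.camera("top");b=robot.camera("side")
cv2.imwrite("pics/t2.png",a[:,:,::-1]);cv2.imwrite("pics/s2.png",b[:,:,::-1])
o=robot.get_obs()["eef_pos"];print([proj("side",o+[0,0,h]) for h in(-.087,0,.05)])
E
```

```text
time: 4.7
eef_pos: [0.4626, 0.3284, 0.2847]
ee_rot: [-2.221, -2.222, 0.007]
ft_force: [-0.9, -0.8, -5.5]
width: 0.363
grip_force: 30.0
aligned-axes shift(y,x,-z)/4cm [-5.98  3.83 -0.06] now [-5.98  3.83 -0.05] turn [-0.04  0.04  0.01]
[(np.float64(330.4450601610901), np.float64(391.8664867606633)), (np.float64(332.16985967804544), np.float64(349.1956961408989)), (np.float64(333.3390834228446), np.float64(320.26960872521227))]
```

View pics/s2.png

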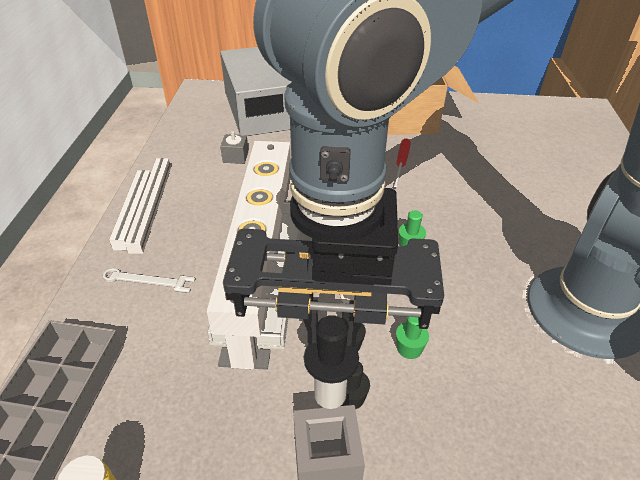

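The side view shows the drift held upright, with its guard near (332,357) and the tip near (330,405). The holder is empty. Next I'll go above the bore at y=+0.089 (bore3).

```bash
python3 -m crank '[[-0.5,0.32,0,0,0,0],[-0.75,0.48,0,0,0,0],[-0.75,0.48,0,0,0,0],[-0.75,0.48,0,0,0,0],[-0.75,0.48,0,0,0,0]]' >/dev/null; python3 -m crank '[[-0.75,0.48,0,0,0,0],[-0.75,0.48,0,0,0,0],[-0.75,0.48,0,0,0,0],[-0.48,0.15,0.3,0,0,0],[0,0,0.3,0,0,0]]' ; python3 -m crank '[[0,0,0,0,0,0],[0,0,0,0,0,0],[0,0,0,0,0,0]]'; python3 - <<'E'
from h import *
go(.616,.0894,.252)
b=robot.camera("side")
cv2.imwrite("pics/s3.png",cv2.resize(b[150:330,160:340],None,fx=3,fy=3,interpolation=cv2.INTER_CUBIC)[:,:,::-1])
E
```

```text
time: 5.63
eef_pos: [0.6193, 0.0731, 0.2629]
ee_rot: [2.228, 2.208, -0.002]
ft_force: [-0.0, -0.6, 0.5]
width: 0.152
grip_force: 0.0
time: 5.88
eef_pos: [0.6171, 0.0825, 0.2633]
ee_rot: [-2.217, -2.225, -0.001]
ft_force: [-0.2, 0.3, 0.2]
width: 0.016
grip_force: 0.0
aligned-axes shift(y,x,-z)/4cm [ 0.17 -0.03  0.28] now [ 0.17 -0.03  0.28] turn [-0.   -0.01  0.04]
```

View pics/s3.png

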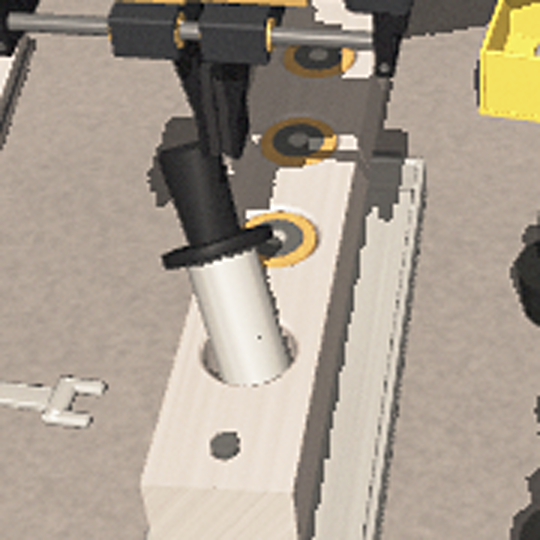

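The side crop shows that the grip slackened in transit. The drift dropped tip-first into bore3 and is leaning there: guard at crop (218,245), grip top at (185,150). I'll raise the hand, open it and measure the lean.

```bash
python3 -m crank '[[0,0,-0.8,0,0,0],[0,0,-0.8,0,0,0],[0,0,-0.4,0,0,0],[0.5,0,0,0,0,0]]'; python3 -m crank '[[0.5,-0.5,0,0,0,0],[0.5,-1,0,0,0,0],[0,-1,0,0,0,0],[0,-1,0,0,0,0],[0,0,0,0,0,0]]' 1;  python3 -m crank '[[0,-1,0,0,0,0],[0,-0.5,0,0,0,0],[0,0,0,0,0,0]]' ; python3 - <<'E'
from h import *
b=robot.camera("side");a=robot.camera("top")
cv2.imwrite("pics/s4f.png",b[:,:,::-1]);cv2.imwrite("pics/t4f.png",a[:,:,::-1])
cv2.imwrite("pics/s4.png",np.hstack([cv2.resize(b[170:300,180:310],(390,390),interpolation=cv2.INTER_CUBIC),cv2.resize(a[120:220,220:320],(390,390),interpolation=cv2.INTER_CUBIC)])[:,:,::-1])
E
```

```text
time: 6.27
eef_pos: [0.6197, 0.0965, 0.3498]
ee_rot: [2.222, 2.211, 0.012]
ft_force: [1.2, -0.9, 0.7]
width: 0.006
grip_force: 0.0
time: 6.68
eef_pos: [0.473, 0.1405, 0.3437]
ee_rot: [-2.209, -2.226, 0.001]
ft_force: [0.8, 0.1, -0.7]
width: 0.296
grip_force: 0.0
time: 6.93
eef_pos: [0.4166, 0.1401, 0.3443]
ee_rot: [-2.214, -2.226, -0.003]
ft_force: [0.5, 1.0, 0.1]
width: 0.528
grip_force: 0.0
```

View pics/s4.png

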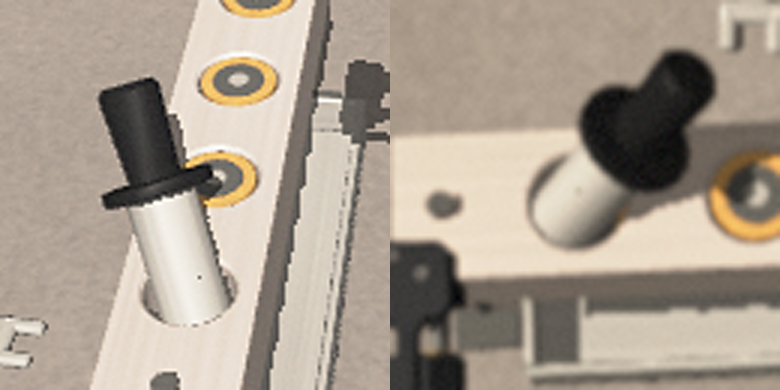

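The side and top crops show the drift leaning steadily in bore3, away from the robot (+x) and toward −y. Its grip top is at top px (297,140) and side px (223,200). I'll triangulate the axis.

```bash
python3 - <<'E'
from h import *
def tri(u,v):
    p,d=ray("top",*u);q,e=ray("side",*v);q=q-[.002,.005,0]
    s=np.linalg.lstsq(np.c_[d,-e],q-p,rcond=None)[0];A=p+d*s[0];B=q+e*s[1];return (A+B)/2,np.linalg.norm(A-B)
t,e1=tri((296.9,140),(222.7,200));g,e2=tri((282.8,155.1),(232.3,232.3))
print(t,e1,g,e2);a=t-g;L=np.linalg.norm(a);a/=L;print("len",L,"axis",a,"tilt",np.degrees(np.arccos(a[2])),"tip est",t-.135*a,"az",np.degrees(np.arctan2(a[1],a[0])))
print(robot.get_obs()["q"])
E
```

```text
[0.65148888 0.02676371 0.23854348] 0.00029823581610754287 [0.63516579 0.05613099 0.19819628] 0.0009178167186487172
len 0.05250501225855426 axis [ 0.3108863  -0.55932321  0.7684447 ] tilt 39.7855711652692 tip est [0.60951923 0.10227235 0.13480345] az -60.93356311476107
[-0.79118865 -0.04711372  0.36282714  1.84953694  0.01629297  1.33300839
 -0.42979842]
```

```bash
cat >> h.py <<'E'
def go2(p,a,y):
    o=robot.get_obs();r=R.from_rotvec(o["ee_rot"]);z=-np.array(a)/np.linalg.norm(a);y=np.array(y)-z*np.dot(z,y);y/=np.linalg.norm(y)
    t=R.from_matrix(np.c_[np.cross(y,z),y,z])
    print("pos",np.round(o["eef_pos"],4),"shift now-axes",np.round(r.inv().apply(np.array(p)-o["eef_pos"])/.04,2),"shift target-axes",np.round(t.inv().apply(np.array(p)-o["eef_pos"])/.04,2),"turn",np.round((r.inv()*t).as_rotvec()/.08,2),"q",np.round(o["q"],2))
E
python3 -m crank '[[-0.47,0.79,0,0,0,0],[-0.47,0.79,0,0,0,0],[-0.47,0.79,0,0,0,0],[-0.47,0.79,0,0,0,0],[-0.47,0.79,0,0,0,0]]' >/dev/null; python3 -m crank '[[-0.47,0.79,0,0,0,0],[-0.47,0.79,0,0,0,0],[-0.47,0.79,0,0,0,0],[0,0,0,0,0,-1],[0,0,0,0,0,-1]]'; python3 -m crank '[[0,0,0,0,0,-1],[0,0,0,0,0,-1],[0,0,0,0,0,-1],[0,0,0,0,0,-1],[0,0,0,0,0,-0.3]]'>/dev/null;python3 -m crank '[[0,0,0,0,1,0],[0,0,0,0,1,0],[0,0,0,0,1,0],[0,0,0,0,1,0],[0,0,0,0,1,0]]';python3 -m crank '[[0,0,0,0,1,0],[0,0,0,0,1,0],[0,0,0,0,1,0],[0,0,0,0,0.3,0],[0,0,0,0,0,0]]'; python3 - <<'E'
from h import *
a=np.array([.3,-.538,.788]); 
go2(np.array([.6365,.0535,.2025])+.09*a,a,[.874,.485,0])
E
```

```text
time: 7.87
eef_pos: [0.6753, -0.0137, 0.3411]
ee_rot: [2.035, 2.392, -0.006]
ft_force: [-1.2, 0.7, 0.3]
width: 1.001
grip_force: 0.0
time: 8.7
eef_pos: [0.6739, -0.0119, 0.3434]
ee_rot: [-1.414, -2.395, -0.289]
ft_force: [0.5, 0.3, -0.4]
width: 1.003
grip_force: 0.0
time: 9.12
eef_pos: [0.6734, -0.0135, 0.3403]
ee_rot: [-1.292, -2.178, -0.441]
ft_force: [1.0, 1.0, 0.0]
width: 0.996
grip_force: 0.0
pos [ 0.6734 -0.0135  0.3403] shift now-axes [-0.62  0.01  1.64] shift target-axes [-0.62  0.01  1.64] turn [ 0.02 -0.01 -0.09] q [ 0.03  0.67  0.33  1.09 -0.66  1.91  0.78]
```

```bash
python3 -m crank '[[-0.31,0,0.4,0,0,0],[-0.31,0,0.4,0,0,0],[0,0,0.4,0,0,0],[0,0,0.44,0,0,0],[0,0,0,0,0,0]]'; python3 - <<'E'
from h import *
a=np.array([.3,-.538,.788]); 
go2(np.array([.6365,.0535,.2025]),a,[.874,.485,0])
b=robot.camera("side");c=robot.camera("top")
cv2.imwrite("pics/s5.png",np.hstack([cv2.resize(b[120:300,160:340],(390,390),interpolation=cv2.INTER_CUBIC),cv2.resize(c[90:220,220:350],(390,390),interpolation=cv2.INTER_CUBIC)])[:,:,::-1])
E
```

```text
time: 9.53
eef_pos: [0.6614, 0.0105, 0.2749]
ee_rot: [-1.282, -2.182, -0.442]
ft_force: [-0.0, 1.1, -0.2]
width: 1.002
grip_force: 0.0
pos [0.6614 0.0105 0.2749] shift now-axes [-0.14 -0.02  2.19] shift target-axes [-0.14 -0.02  2.19] turn [-0.02 -0.04  0.01] q [-0.01  0.66  0.32  1.24 -0.65  1.77  0.84]
```

View pics/s5.png

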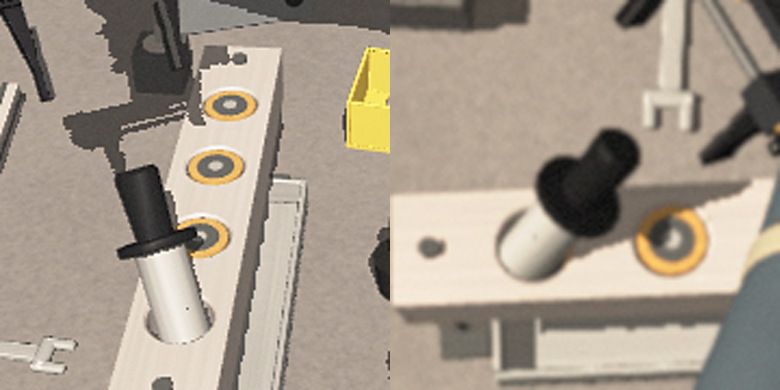

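The crops show the two fingertips straddling the extension of the leaning grip's axis in both views, so I'll advance along it and close.

```bash
python3 -m crank '[[-0.14,0,0.4,0,0,0],[0,0,0.5,0,0,0],[0,0,0.5,0,0,0],[0,0,0.5,0,0,0],[0,0,0.15,0,0,0]]'; python3 -m crank '[[0,0,0,0,0,0],[0,0,0,0,0,0]]'; python3 -m crank '[[0,0,0,0,0,0],[0,0,0,0,0,0],[0,0,0,0,0,0],[0,0,0,0,0,0],[0,0,0,0,0,0]]' -1;python3 -m crank '[[0,0,0,0,0,0],[0,0,0,0,0,0],[0,0,0,0,0,0],[0,0,0,0,0,0],[0,0,0,0,0,0]]'; python3 -c "
from h import *
print(robot.get_obs()['q'])
b=robot.camera('side');c=robot.camera('top')
cv2.imwrite('pics/s6.png',np.hstack([cv2.resize(b[120:300,160:340],(390,390),interpolation=cv2.INTER_CUBIC),cv2.resize(c[90:220,220:350],(390,390),interpolation=cv2.INTER_CUBIC)])[:,:,::-1])"
```

```text
time: 10.05
eef_pos: [0.6398, 0.0489, 0.2078]
ee_rot: [-1.285, -2.182, -0.443]
ft_force: [-0.5, 1.2, 0.2]
width: 1.001
grip_force: 0.0
time: 10.22
eef_pos: [0.6414, 0.0466, 0.2096]
ee_rot: [-1.289, -2.185, -0.445]
ft_force: [0.1, -0.4, 0.1]
width: 1.001
grip_force: 0.0
time: 10.63
eef_pos: [0.6406, 0.0469, 0.2085]
ee_rot: [-1.289, -2.182, -0.444]
ft_force: [-0.0, -0.1, -0.5]
width: 0.702
grip_force: 0.0
time: 11.05
eef_pos: [0.6406, 0.0474, 0.2083]
ee_rot: [-1.288, -2.182, -0.445]
ft_force: [-0.1, -0.1, -0.1]
width: 0.362
grip_force: 30.0
[-0.06117066  0.65868118  0.30669735  1.39629144 -0.66125483  1.6161595
  0.87678482]
```

View pics/s6.png

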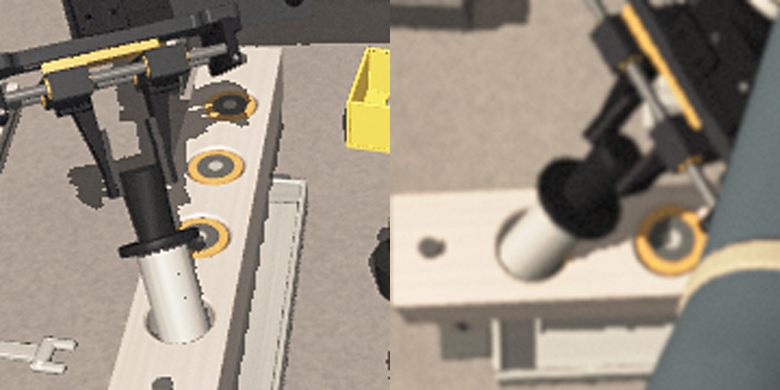

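The crops show the fingers closed on the upper half of the leaning grip; 31.5 mm of opening matches its diameter there. I'll pull out along the axis, then straighten.

```bash
python3 -m crank '[[0,0,-0.2,0,0,0],[0,0,-0.3,0,0,0],[0,0,-0.4,0,0,0],[0,0,-0.4,0,0,0],[0,0,-0.3,0,0,0]]';  python3 -m crank '[[0,0,-0.3,0,0,0],[0,0,0,0,0,0],[0,0,0,0,0,0]]'; python3 - <<'E'
from h import *
go2([.616,.0894,.30],[0,0,1],[.874,.485,0])
b=robot.camera('side');c=robot.camera('top')
cv2.imwrite('pics/s7.png',np.hstack([cv2.resize(b[100:300,140:340],(390,390),interpolation=cv2.INTER_CUBIC),cv2.resize(c[90:220,220:350],(390,390),interpolation=cv2.INTER_CUBIC)])[:,:,::-1])
E
```

```text
time: 11.57
eef_pos: [0.6604, 0.0102, 0.2592]
ee_rot: [-1.292, -2.184, -0.442]
ft_force: [-0.1, 0.1, -5.0]
width: 0.358
grip_force: 30.0
time: 11.82
eef_pos: [0.6635, 0.0043, 0.2679]
ee_rot: [-1.292, -2.183, -0.443]
ft_force: [-1.1, 0.7, -5.6]
width: 0.357
grip_force: 30.0
pos [0.6635 0.0043 0.2679] shift now-axes [ 2.41 -0.02  0.86] shift target-axes [ 2.44 -0.01 -0.8 ] turn [ 0.01 -8.27 -0.05] q [-0.01  0.67  0.32  1.24 -0.65  1.76  0.84]
```

View pics/s7.png

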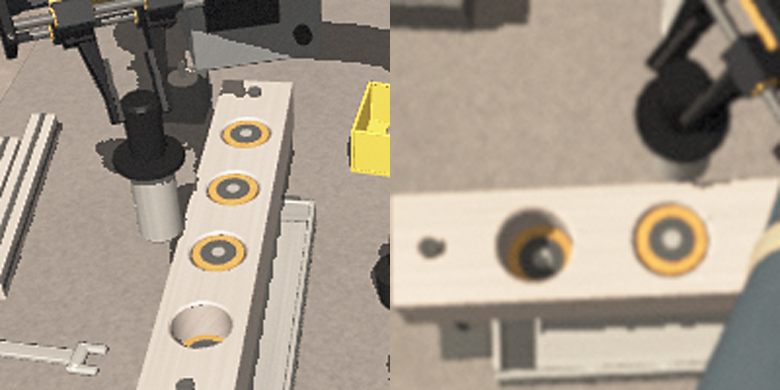

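The crops show the drift out of the bore. It has pivoted between the pads and hangs close to plumb below the tilted hand. The bushing in bore3 sits about 20 mm down, and the other three are flush. I'll check how vertical the drift is and where its axis lies.

```bash
python3 - <<'E'
from h import *
def tri(u,v):
    p,d=ray("top",*u);q,e=ray("side",*v);q=q-[.002,.005,0]
    s=np.linalg.lstsq(np.c_[d,-e],q-p,rcond=None)[0];A=p+d*s[0];B=q+e*s[1];return (A+B)/2,np.linalg.norm(A-B)
g,e=tri((317.3,129.3),(216.4,180.5));print("guard",g,e)
b=[.002,.005,0]
print("vertical tip",proj("side",g+b+[0,0,-.079]),"seen 222,221; top",proj("side",g+b+[0,0,.056]),"seen 210.8,150.3")
o=robot.get_obs();r=R.from_rotvec(o["ee_rot"]).as_matrix();print("grasp pt",o["eef_pos"]-.019*r[:,2])
E
```

```text
guard [ 0.66865264 -0.0112234   0.24691699] 0.0013587730491510072
vertical tip (np.float64(222.7581950424737), np.float64(217.8095251235518)) seen 222,221; top (np.float64(212.11079000104857), np.float64(151.19680437331124)) seen 210.8,150.3
grasp pt [ 0.66833998 -0.00379349  0.28219803]
```

```bash
python3 - <<'E'
from h import *
o=robot.get_obs();r=R.from_rotvec(o["ee_rot"])
for w in([0,0,.02],[-.0525,.0975,0],[0,0,-.01]):print(w,np.round(r.inv().apply(w)/.04,3))
E
```

```text
[0, 0, 0.02] [ 0.309 -0.001 -0.393]
[-0.0525, 0.0975, 0] [2.178 0.029 1.708]
[0, 0, -0.01] [-0.154  0.     0.197]
```

```bash
python3 -m crank '[[0.15,0,-0.2,0,0,0],[0.15,0,-0.2,0,0,0],[0.15,0,0.12,0,0,0],[0.3,0,0.23,0,0,0],[0.3,0,0.24,0,0,0]]' >/dev/null;  python3 -m crank '[[0.3,0,0.24,0,0,0],[0.3,0.03,0.24,0,0,0],[0.3,0,0.24,0,0,0],[0.3,0,0.24,0,0,0],[0.18,0,0.16,0,0,0]]'; python3 -m crank '[[0,0,0,0,0,0],[0,0,0,0,0,0],[0,0,0,0,0,0],[0,0,0,0,0,0]]'; python3 - <<'E'
from h import *
b=robot.camera('side');c=robot.camera('top')
cv2.imwrite('pics/s8.png',np.hstack([cv2.resize(b[130:330,140:340],(390,390),interpolation=cv2.INTER_CUBIC),cv2.resize(c[90:220,220:350],(390,390),interpolation=cv2.INTER_CUBIC)])[:,:,::-1])
E
```

```text
time: 12.75
eef_pos: [0.6102, 0.1047, 0.2878]
ee_rot: [-1.284, -2.183, -0.445]
ft_force: [-0.8, 1.1, -5.5]
width: 0.36
grip_force: 30.0
time: 13.08
eef_pos: [0.612, 0.1008, 0.2866]
ee_rot: [-1.291, -2.182, -0.444]
ft_force: [-0.3, 0.2, -4.4]
width: 0.36
grip_force: 30.0
```

View pics/s8.png

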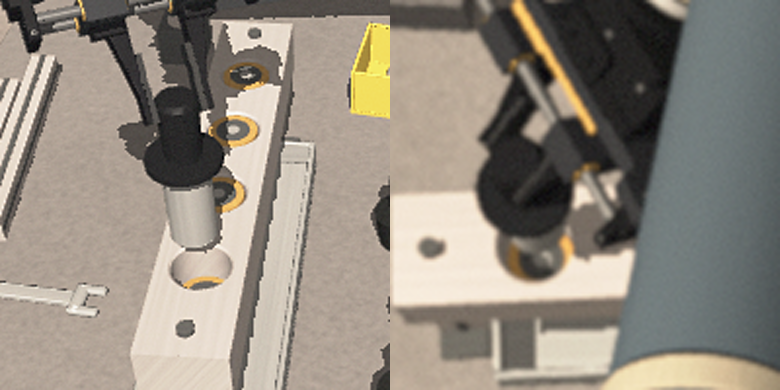

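The crops show the drift hanging nearly plumb over bore3: its guard is at side px (235,211) and top px (264,153), and the tip is just short of the bore. I'll compute the remaining offset.

```bash
python3 - <<'E'
from h import *
def tri(u,v):
    p,d=ray("top",*u);q,e=ray("side",*v);q=q-[.002,.005,0]
    s=np.linalg.lstsq(np.c_[d,-e],q-p,rcond=None)[0];A=p+d*s[0];B=q+e*s[1];return (A+B)/2,np.linalg.norm(A-B)
g,e=tri((264.3,152.7),(234.9,211));print("guard",g,e)
b=[.002,.005,0]
for dz in(-.079,.056):print(proj("side",g+b+[0,0,dz]))
print("seen tip ~240,251; top",140+176/1.95,130+97/1.95)
# independent: side tip at height z
z=g[2]-.079
print("tip side at z",onz("side",240,251,z)-b, onz("side",140+176/1.95,130+97/1.95,z+.135)-b,"top tip",onz("top",220+(542-390)/3,90+262/3,z))
c=cv2.imread("pics/s8.png")
E
```

```text
guard [0.61869326 0.0837178  0.26650683] 0.00214129876389376
(np.float64(239.57504621633615), np.float64(249.84660505293436))
(np.float64(229.85477110079455), np.float64(179.5189812016344))
seen tip ~240,251; top 230.25641025641028 179.74358974358975
tip side at z [0.61753754 0.08618997 0.18750683] [0.61803731 0.08417353 0.32250683] top tip [0.59545594 0.0806459  0.18750683]
```

```bash
python3 -m crank '[[0.1,0,0.08,0,0,0],[-0.15,0,0.2,0,0,0],[-0.15,0,0.2,0,0,0],[-0.15,0,0.2,0,0,0],[0,0,0,0,0,0]]';  python3 -m crank '[[-0.15,0,0.2,0,0,0],[-0.15,0,0.2,0,0,0],[0,0,0,0,0,0]]'; python3 -m crank '[[-0.08,0,0.1,0,0,0],[-0.07,0,0.1,0,0,0],[0,0,0,0,0,0],[0,0,0,0,0,0]]'
```

```text
time: 13.6
eef_pos: [0.6073, 0.1071, 0.2533]
ee_rot: [-1.288, -2.178, -0.439]
ft_force: [-1.2, -0.2, -5.9]
width: 0.362
grip_force: 30.0
time: 13.85
eef_pos: [0.6075, 0.1073, 0.234]
ee_rot: [-1.288, -2.179, -0.44]
ft_force: [-0.5, 0.5, -5.7]
width: 0.362
grip_force: 30.0
time: 14.18
eef_pos: [0.6084, 0.1077, 0.2266]
ee_rot: [-1.288, -2.182, -0.444]
ft_force: [0.5, 0.5, -5.2]
width: 0.362
grip_force: 30.0
```

```bash
python3 -m crank '[[-0.08,0,0.1,0,0,0],[-0.07,0,0.1,0,0,0],[0,0,0,0,0,0]]'; python3 -m crank '[[-0.08,0,0.1,0,0,0],[-0.07,0,0.1,0,0,0],[0,0,0,0,0,0]]'; python3 -m crank '[[-0.08,0,0.1,0,0,0],[-0.07,0,0.1,0,0,0],[0,0,0,0,0,0]]' | grep -v rot; python3 -m crank '[[-0.08,0,0.1,0,0,0],[-0.07,0,0.1,0,0,0],[0,0,0,0,0,0]]'| grep -v rot;
```

```text
time: 14.43
eef_pos: [0.6079, 0.1079, 0.2157]
ee_rot: [-1.288, -2.181, -0.443]
ft_force: [-0.3, -0.1, -5.2]
width: 0.362
grip_force: 30.0
time: 14.68
eef_pos: [0.6077, 0.108, 0.2054]
ee_rot: [-1.288, -2.181, -0.442]
ft_force: [-0.4, -0.4, -5.5]
width: 0.359
grip_force: 30.0
time: 14.93
eef_pos: [0.6076, 0.1082, 0.1952]
ft_force: [-0.9, 1.1, -6.5]
width: 0.364
grip_force: 30.0
time: 15.18
eef_pos: [0.6076, 0.1084, 0.1854]
ft_force: [0.2, -0.2, -5.8]
width: 0.36
grip_force: 30.0
```

```bash
python3 -m crank '[[-0.08,0,0.1,0,0,0],[0,0,0,0,0,0]]'| grep -v rot; python3 -m crank '[[-0.05,0,0.06,0,0,0],[0,0,0,0,0,0]]'| grep -v rot;python3 - <<'E'
from h import *
# bushing3 position from frames before: orange blob near bore3 in top/side (s7: drift away)
for n,f in(("top","t4f"),("side","s4f")):pass
E
```

```text
time: 15.35
eef_pos: [0.608, 0.1092, 0.1816]
ft_force: [-0.3, -0.4, -3.5]
width: 0.357
grip_force: 30.0
time: 15.52
eef_pos: [0.6079, 0.1094, 0.1814]
ft_force: [-2.7, -0.0, 6.7]
width: 0.359
grip_force: 30.0
```

```bash
python3 -m crank '[[0,0,0,0,0,0],[0,0,0,0,0,0],[0,0,0,0,0,0],[0,0,0,0,0,0],[0,0,0,0,0,0]]' 1 | grep -v rot; python3 -m crank '[[0,0,0,0,0,0],[0,0,-0.5,0,0,0],[0,0,-0.8,0,0,0],[0,0,-0.8,0,0,0],[0,0,-0.8,0,0,0]]'| grep -v rot;python3 -m crank '[[0,0,0,0,-1,0],[0,0,0,0,-1,0],[0,0,0,0,-1,0],[0,0,0,0,-1,0],[0,0,0,0,-1,0]]'| grep -v rot;python3 -m crank '[[0,0,0,0,-1,0],[0,0,0,0,-1,0],[0,0,0,0,-1,0],[0,0,0,0,-0.3,0],[0,0,0,0,0,0]]' | grep -v rot; python3 -m crank '[[0,0,0,0,0,1],[0,0,0,0,0,1],[0,0,0,0,0,1],[0,0,0,0,0,1],[0,0,0,0,0,1]]' | grep -v rot; python3 -m crank '[[0,0,0,0,0,1],[0,0,0,0,0,0.3],[0,0,0,0,0,0],[0,0,0,0,0,0]]'; python3 - <<'E'
from h import *
go(.616,.0894,.26);im=robot.camera("top");cv2.imwrite("pics/t9.png",im[:,:,::-1]);cv2.imwrite("pics/s9.png",robot.camera("side")[:,:,::-1])
for p in plugs(im):print(p)
E
```

```text
time: 15.93
eef_pos: [0.6082, 0.1081, 0.1785]
ft_force: [0.4, -0.4, -0.2]
width: 0.65
grip_force: 0.0
time: 16.35
eef_pos: [0.6427, 0.0451, 0.2708]
ft_force: [1.5, -0.0, 0.3]
width: 0.979
grip_force: 0.0
time: 16.77
eef_pos: [0.643, 0.0452, 0.2702]
ft_force: [-0.3, 0.3, -0.4]
width: 1.0
grip_force: 0.0
time: 17.18
eef_pos: [0.6419, 0.0485, 0.2699]
ft_force: [-0.0, 0.4, -0.5]
width: 1.0
grip_force: 0.0
time: 17.6
eef_pos: [0.6429, 0.0437, 0.2694]
ft_force: [-0.3, 0.5, 0.6]
width: 1.005
grip_force: 0.0
time: 17.93
eef_pos: [0.6428, 0.0448, 0.2696]
ee_rot: [-2.22, -2.222, 0.001]
ft_force: [0.0, 0.5, -0.1]
width: 0.998
grip_force: 0.0
aligned-axes shift(y,x,-z)/4cm [ 1.12 -0.67  0.24] now [ 1.12 -0.67  0.24] turn [-0.01 -0.    0.01]
(array([296.6, 120.4]), np.int32(324), array([0.763 , 0.0373]), array([0.7675, 0.0397]), 24.1)
(array([371.5, 256.3]), np.int32(323), array([ 0.4569, -0.1185]), array([ 0.4576, -0.1164]), 11.9)
(array([414.3, 265.9]), np.int32(336), array([ 0.4346, -0.2085]), array([ 0.4333, -0.2069]), 12.0)
```

```bash
python3 - <<'E'
from h import *
im=cv2.imread("pics/s9.png");b=np.array([.002,.005,0])
P=np.array([.616,.0894,.163]);print("pred guard",proj("side",P+b),"top",proj("side",P+b+[0,0,.052]))
m=im.max(2)<60
u,v=map(int,proj("side",P+b))
for y in range(v-45,v+22,3):
    xs=np.where(m[y,u-40:u+40])[0]+u-40
    if len(xs):print(y,xs.min(),xs.max(),len(xs))
E
```

```text
pred guard (np.float64(242.0950708134162), np.float64(263.57595726993145)) top (np.float64(238.798971281902), np.float64(239.52268529270083))
236 233 246 14
239 230 249 20
242 230 249 20
245 230 249 18
248 230 250 16
251 231 250 20
254 232 255 24
257 228 258 31
260 226 260 35
263 225 260 36
266 224 261 38
269 225 259 35
272 226 258 33
275 228 255 28
278 232 250 19
```

```bash
python3 -m crank '[[0.56,-0.34,0,0,0,0],[0.56,-0.33,0,0,0,0],[0,0,0.2,0,0,0],[0,0,0,0,0,0]]' | grep -v rot;python3 -m crank '[[0,0,0.5,0,0,0],[0,0,0.5,0,0,0],[0,0,0.5,0,0,0],[0,0,0.5,0,0,0],[0,0,0.3,0,0,0]]' | grep -v rot; python3 -m crank '[[0,0,0.05,0,0,0],[0,0,0,0,0,0],[0,0,0,0,0,0]]'| grep -v rot;  python3 -m crank '[[0,0,0,0,0,0],[0,0,0,0,0,0],[0,0,0,0,0,0],[0,0,0,0,0,0],[0,0,0,0,0,0]]' -1 >/dev/null;python3 -m crank '[[0,0,0,0,0,0],[0,0,0,0,0,0],[0,0,0,0,0,0],[0,0,0,0,0,0],[0,0,0,0,0,0]]'
```

```text
time: 18.37
eef_pos: [0.6146, 0.0923, 0.2606]
ft_force: [0.6, -0.7, 0.3]
width: 0.998
grip_force: 0.0
time: 18.78
eef_pos: [0.6152, 0.0889, 0.1679]
ft_force: [-0.4, -0.5, -0.7]
width: 1.002
grip_force: 0.0
time: 19.03
eef_pos: [0.6168, 0.09, 0.1689]
ft_force: [0.6, -0.0, 0.5]
width: 0.999
grip_force: 0.0
time: 19.87
eef_pos: [0.6164, 0.0904, 0.1679]
ee_rot: [2.22, 2.221, 0.001]
ft_force: [2.6, 0.5, -1.6]
width: 0.362
grip_force: 30.0
```

```bash
python3 -m crank '[[0,0,-0.3,0,0,0],[0,0,-0.5,0,0,0],[0,0,-0.5,0,0,0],[0,0,-0.5,0,0,0],[0,0,-0.5,0,0,0]]' | grep -v rot; python3 -m crank '[[-0.4,0,0,0,0,0],[-0.6,0.02,0,0,0,0],[-0.6,0.02,0,0,0,0],[-0.6,0,0,0,0,0],[-0.07,0,0,0,0,0]]'>/dev/null; python3 -m crank '[[0,0,0,0,0,0],[0,0,0,0,0,0],[0,0,0,0,0,0]]'; python3 -c "
from h import *
go(.6178,-.001,.246)"
```

```text
time: 20.28
eef_pos: [0.6146, 0.0902, 0.2602]
ft_force: [0.3, 0.4, -4.4]
width: 0.361
grip_force: 30.0
time: 20.95
eef_pos: [0.6171, 0.0018, 0.2594]
ee_rot: [-2.217, -2.223, -0.0]
ft_force: [0.1, -0.5, -6.0]
width: 0.359
grip_force: 30.0
aligned-axes shift(y,x,-z)/4cm [-0.07  0.02  0.33] now [-0.07  0.02  0.33] turn [-0.02 -0.02  0.04]
```

```bash
python3 -m crank '[[-0.06,0.02,0.15,0,0,0],[0,0,0.15,0,0,0],[0,0,0,0,0,0]]'| grep -v rot; python3 -m crank '[[0,0,0.1,0,0,0],[0,0,0.1,0,0,0],[0,0,0,0,0,0]]'| grep -v rot;python3 -m crank '[[0,0,0.1,0,0,0],[0,0,0.1,0,0,0],[0,0,0,0,0,0]]'| grep -v rot
```

```text
time: 21.2
eef_pos: [0.6171, -0.0021, 0.2458]
ft_force: [-0.2, 0.6, -5.4]
width: 0.359
grip_force: 30.0
time: 21.45
eef_pos: [0.6182, -0.0025, 0.2393]
ft_force: [-0.3, -0.7, -4.5]
width: 0.361
grip_force: 30.0
time: 21.7
eef_pos: [0.6176, -0.0027, 0.2307]
ft_force: [-0.1, -0.1, -5.7]
width: 0.358
grip_force: 30.0
```

```bash
python3 -m crank '[[0.03,0,0.15,0,0,0],[0,0,0.15,0,0,0],[0,0,0.15,0,0,0],[0,0,0,0,0,0]]'| grep -v rot; python3 -m crank '[[0,0,0.15,0,0,0],[0,0,0.15,0,0,0],[0,0,0.15,0,0,0],[0,0,0,0,0,0]]'| grep -v rot;python3 -m crank '[[0,0,0.15,0,0,0],[0,0,0.15,0,0,0],[0,0,0.15,0,0,0],[0,0,0,0,0,0]]'| grep -v rot; python3 -m crank '[[0,0,0.1,0,0,0],[0,0,0.1,0,0,0],[0,0,0,0,0,0]]'| grep -v rot
```

```text
time: 22.03
eef_pos: [0.6171, -0.0014, 0.2117]
ft_force: [0.3, 0.2, -5.2]
width: 0.357
grip_force: 30.0
time: 22.37
eef_pos: [0.6173, -0.0014, 0.194]
ft_force: [-0.4, -1.1, -6.4]
width: 0.361
grip_force: 30.0
time: 22.7
eef_pos: [0.6175, -0.0014, 0.1761]
ft_force: [0.1, -0.3, -5.2]
width: 0.363
grip_force: 30.0
time: 22.95
eef_pos: [0.618, -0.0016, 0.1691]
ft_force: [-0.8, 0.8, -6.0]
width: 0.357
grip_force: 30.0
```

```bash
python3 -m crank '[[0,0,0.06,0,0,0],[0,0,0.06,0,0,0],[0,0,0,0,0,0]]'| grep -v rot;python3 -m crank '[[0,0,-0.4,0,0,0],[0,0,-0.5,0,0,0],[0,0,-0.5,0,0,0],[0,0,-0.5,0,0,0],[0,0,-0.5,0,0,0]]' | grep -v rot; python3 -m crank '[[-0.4,0,0,0,0,0],[-0.6,0.02,0,0,0,0],[-0.6,0.02,0,0,0,0],[-0.6,0,0,0,0,0],[0,0,0,0,0,0]]'>/dev/null; python3 -m crank '[[0,0,0,0,0,0],[0,0,0,0,0,0],[0,0,0,0,0,0]]'|grep -v rot; python3 - <<'E'
from h import *
go(.6197,-.0907,.246)
s=robot.camera("side");cv2.imwrite("pics/s10.png",s[:,:,::-1]);cv2.imwrite("pics/t10.png",robot.camera("top")[:,:,::-1])
hsv=cv2.cvtColor(s,cv2.COLOR_RGB2HSV);m=(hsv[...,0]>10)&(hsv[...,0]<25)&(hsv[...,1]>110)&(hsv[...,2]>60)
for st,c,mm in blobs(m,15):
    if 200<c[0]<330 and 150<c[1]<360: print(st,np.round(c,1),[np.round(onz("side",*c,z)-[.002,.005,0],3)[:2] for z in(.155,.051)])
E
```

```text
time: 23.2
eef_pos: [0.6184, -0.0035, 0.1678]
ft_force: [-5.2, -2.4, 8.5]
width: 0.365
grip_force: 30.0
time: 23.62
eef_pos: [0.6181, -0.0015, 0.2618]
ft_force: [0.7, -0.4, -5.9]
width: 0.359
grip_force: 30.0
time: 24.28
eef_pos: [0.6201, -0.0877, 0.2606]
ft_force: [0.7, -0.2, -4.3]
width: 0.36
grip_force: 30.0
aligned-axes shift(y,x,-z)/4cm [-0.07 -0.01  0.37] now [-0.07 -0.01  0.37] turn [-0.   -0.02  0.03]
[321 142  10  45 126] [326.  160.1] [array([ 0.506, -0.22 ]), array([ 0.516, -0.372])]
[268 162  10  13  58] [273.3 168.2] [array([ 0.607, -0.182]), array([ 0.635, -0.327])]
[247 190  25  15 147] [258.9 198.5] [array([ 0.62 , -0.085]), array([ 0.649, -0.214])]
[261 303   9  30 145] [265.7 319.8] [array([0.563, 0.191]), array([0.582, 0.11 ])]
```

```bash
python3 -m crank '[[-0.06,0,0.15,0,0,0],[0,0,0.15,0,0,0],[0,0,0.1,0,0,0],[0,0,0,0,0,0]]'| grep -v rot; python3 -m crank '[[0,0,0.1,0,0,0],[0,0,0.1,0,0,0],[0,0,0,0,0,0]]'| grep -v rot;python3 -m crank '[[0,0,0.15,0,0,0],[0,0,0.15,0,0,0],[0,0,0.15,0,0,0],[0,0,0,0,0,0]]'| grep -v rot
```

```text
time: 24.72
eef_pos: [0.619, -0.0915, 0.2433]
ft_force: [-0.9, 0.4, -4.5]
width: 0.36
grip_force: 30.0
time: 24.97
eef_pos: [0.6206, -0.0918, 0.2376]
ft_force: [0.5, 1.0, -4.7]
width: 0.361
grip_force: 30.0
time: 25.3
eef_pos: [0.6188, -0.0915, 0.2168]
ft_force: [0.0, -0.1, -6.3]
width: 0.363
grip_force: 30.0
```

```bash
python3 -m crank '[[0,0,0.15,0,0,0],[0,0,0.15,0,0,0],[0,0,0.15,0,0,0],[0,0,0.15,0,0,0],[0,0,0.15,0,0,0]]'| grep -v rot;python3 -m crank '[[0,0,0.15,0,0,0],[0,0,0.15,0,0,0],[0,0,0.15,0,0,0],[0,0,0,0,0,0]]'| grep -v rot; python3 -m crank '[[0,0,0.05,0,0,0],[0,0,0,0,0,0],[0,0,0,0,0,0]]'| grep -v rot
```

```text
time: 25.72
eef_pos: [0.6196, -0.0919, 0.188]
ft_force: [0.8, 1.1, -5.0]
width: 0.359
grip_force: 30.0
time: 26.05
eef_pos: [0.6195, -0.0922, 0.1697]
ft_force: [0.4, 0.6, -6.2]
width: 0.363
grip_force: 30.0
time: 26.3
eef_pos: [0.6199, -0.0922, 0.1694]
ft_force: [-1.1, 0.7, -3.6]
width: 0.36
grip_force: 30.0
```

```bash
python3 -m crank '[[0,0,0.07,0,0,0],[0,0,0,0,0,0]]'| grep -v rot;python3 -m crank '[[0,0,-0.4,0,0,0],[0,0,-0.5,0,0,0],[0,0,-0.5,0,0,0],[0,0,-0.5,0,0,0],[0,0,-0.5,0,0,0]]' | grep -v rot; python3 -m crank '[[-0.4,0,0,0,0,0],[-0.6,0.02,0,0,0,0],[-0.6,0.02,0,0,0,0],[-0.6,0,0,0,0,0],[0,0,0,0,0,0]]'>/dev/null; python3 -m crank '[[0,0,0,0,0,0],[0,0,0,0,0,0],[0,0,0,0,0,0]]'|grep -v rot; python3 - <<'E'
from h import *
go(.6215,-.1803,.246)
E
```

```text
time: 26.47
eef_pos: [0.6201, -0.0945, 0.168]
ft_force: [-2.9, -2.4, 5.3]
width: 0.359
grip_force: 30.0
time: 26.88
eef_pos: [0.6197, -0.092, 0.2627]
ft_force: [0.6, -0.4, -4.6]
width: 0.357
grip_force: 30.0
time: 27.55
eef_pos: [0.6218, -0.1782, 0.2617]
ft_force: [0.7, -0.1, -5.6]
width: 0.36
grip_force: 30.0
aligned-axes shift(y,x,-z)/4cm [-0.05 -0.01  0.39] now [-0.05 -0.01  0.39] turn [-0.01 -0.02  0.03]
```

```bash
python3 -m crank '[[-0.05,0,0.15,0,0,0],[0,0,0.15,0,0,0],[0,0,0.1,0,0,0],[0,0,0,0,0,0]]'| grep -v rot; python3 -m crank '[[0,0,0.1,0,0,0],[0,0,0.1,0,0,0],[0,0,0.15,0,0,0],[0,0,0,0,0,0]]'| grep -v rot;python3 -m crank '[[0,0,0.15,0,0,0],[0,0,0.15,0,0,0],[0,0,0.15,0,0,0],[0,0,0.15,0,0,0],[0,0,0,0,0,0]]'| grep -v rot
```

```text
time: 27.88
eef_pos: [0.6207, -0.181, 0.2444]
ft_force: [0.1, 0.5, -5.2]
width: 0.362
grip_force: 30.0
time: 28.22
eef_pos: [0.6216, -0.1814, 0.2318]
ft_force: [-1.0, 0.6, -5.8]
width: 0.358
grip_force: 30.0
time: 28.63
eef_pos: [0.6207, -0.1813, 0.206]
ft_force: [0.2, 1.0, -6.1]
width: 0.363
grip_force: 30.0
```

```bash
python3 -m crank '[[0,0,0.15,0,0,0],[0,0,0.15,0,0,0],[0,0,0.15,0,0,0],[0,0,0.15,0,0,0],[0,0,0,0,0,0]]'| grep -v rot;python3 -m crank '[[0,0,0.15,0,0,0],[0,0,0.08,0,0,0],[0,0,0,0,0,0]]'| grep -v rot
```

```text
time: 29.05
eef_pos: [0.6212, -0.1815, 0.1823]
ft_force: [1.8, 0.7, -7.4]
width: 0.359
grip_force: 30.0
time: 29.3
eef_pos: [0.6214, -0.1818, 0.174]
ft_force: [1.5, 0.5, -5.7]
width: 0.359
grip_force: 30.0
```

```bash
python3 -m crank '[[0,0,0.1,0,0,0],[0,0,0.08,0,0,0],[0,0,0,0,0,0]]'| grep -v rot;python3 -m crank '[[0,0,-0.5,0,0,0],[0,0,-0.6,0,0,0],[0,0,-0.6,0,0,0],[0,0,-0.6,0,0,0],[0,0,-0.6,0,0,0]]' | grep -v rot; python3 -m crank '[[0.4,-0.1,0,0,0,0],[0.7,-0.25,0,0,0,0],[0.8,-0.25,0,0,0,0],[0.8,-0.25,0,0,0,0],[0.8,-0.25,0,0,0,0]]'>/dev/null; python3 -m crank '[[0.8,-0.25,0,0,0,0],[0.8,-0.25,0,0,0,0],[0.8,-0.25,0,0,0,0],[0.8,-0.25,0,0,0,0],[0.8,-0.25,0,0,0,0]]'|grep -v rot;python3 -m crank '[[0.8,-0.25,0,0,0,0],[0.8,-0.25,0,0,0,0],[0.8,-0.25,0,0,0,0],[0.8,-0.25,0,0,0,0],[0.8,-0.25,0,0,0,0]]'|grep -v rot;python3 -m crank '[[0.5,-0.25,0,0,0,0],[0,0,0,0,0,0],[0,0,0,0,0,0],[0,0,0,0,0,0]]'|grep -v rot; python3 - <<'E'
from h import *
go(.462,.3295,.19)
cv2.imwrite("pics/s11.png",robot.camera("side")[:,:,::-1]);im=robot.camera("top");cv2.imwrite("pics/t11.png",im[:,:,::-1])
for p in plugs(im):print(p)
E
```

```text
time: 29.55
eef_pos: [0.6217, -0.1835, 0.1686]
ft_force: [-0.7, -0.3, 0.4]
width: 0.361
grip_force: 30.0
time: 29.97
eef_pos: [0.6207, -0.182, 0.2843]
ft_force: [-0.3, -0.5, -4.7]
width: 0.358
grip_force: 30.0
time: 30.8
eef_pos: [0.5261, 0.1189, 0.2835]
ft_force: [0.4, -0.1, -5.0]
width: 0.36
grip_force: 30.0
time: 31.22
eef_pos: [0.4763, 0.2787, 0.2835]
ft_force: [1.5, 0.5, -5.2]
width: 0.362
grip_force: 30.0
time: 31.55
eef_pos: [0.4675, 0.2964, 0.2834]
ft_force: [-0.1, -1.1, -4.8]
width: 0.359
grip_force: 30.0
aligned-axes shift(y,x,-z)/4cm [ 0.83 -0.14  2.33] now [ 0.83 -0.14  2.33] turn [-0.01  0.03 -0.01]
(array([123.3, 224. ]), np.int32(1493), array([0.5383, 0.4155]), array([0.5555, 0.3949]), 50.4)
(array([144.5, 241.3]), np.int32(600), array([0.4996, 0.3683]), array([0.5027, 0.3797]), 19.0)
(array([371.6, 255.7]), np.int32(326), array([ 0.4582, -0.1189]), array([ 0.458, -0.116]), 12.0)
(array([264.3, 266.4]), np.int32(342), array([0.44  , 0.1103]), array([0.4401, 0.1125]), 12.2)
(array([413.9, 265.9]), np.int32(347), array([ 0.4346, -0.2078]), array([ 0.4341, -0.2072]), 12.0)
(array([215.9, 270.3]), np.int32(369), array([0.4338, 0.2136]), array([0.4333, 0.2145]), 12.7)
```

```bash
python3 -m crank '[[0.4,-0.07,0.5,0,0,0],[0.43,-0.07,0.5,0,0,0],[0,0,0.5,0,0,0],[0,0,0.5,0,0,0],[0,0,0.1,0,0,0]]' |grep -v rot;python3 -m crank '[[0,0,0,0,0,0],[0,0,0,0,0,0],[0,0,0,0,0,0]]'|grep -v rot; python3 - <<'E'
from h import *
go(.462,.3295,.19)
s=robot.camera("side");t=robot.camera("top");cv2.imwrite("pics/s12f.png",s[:,:,::-1])
cv2.imwrite("pics/s12.png",np.hstack([cv2.resize(s[300:480,250:410],(480,540),interpolation=cv2.INTER_CUBIC),np.vstack([cv2.resize(t[140:220,215:315],(312,250),interpolation=cv2.INTER_CUBIC),cv2.resize(t[140:220,335:435],(312,290),interpolation=cv2.INTER_CUBIC)])])[:,:,::-1])
E
```

```text
time: 32.07
eef_pos: [0.4602, 0.3286, 0.1963]
ft_force: [-1.3, -1.3, -5.6]
width: 0.36
grip_force: 30.0
time: 32.32
eef_pos: [0.4631, 0.3313, 0.2015]
ft_force: [0.1, -0.8, -4.4]
width: 0.361
grip_force: 30.0
aligned-axes shift(y,x,-z)/4cm [-0.04 -0.03  0.29] now [-0.05 -0.03  0.29] turn [ 0.03 -0.03 -0.01]
```

View pics/s12.png

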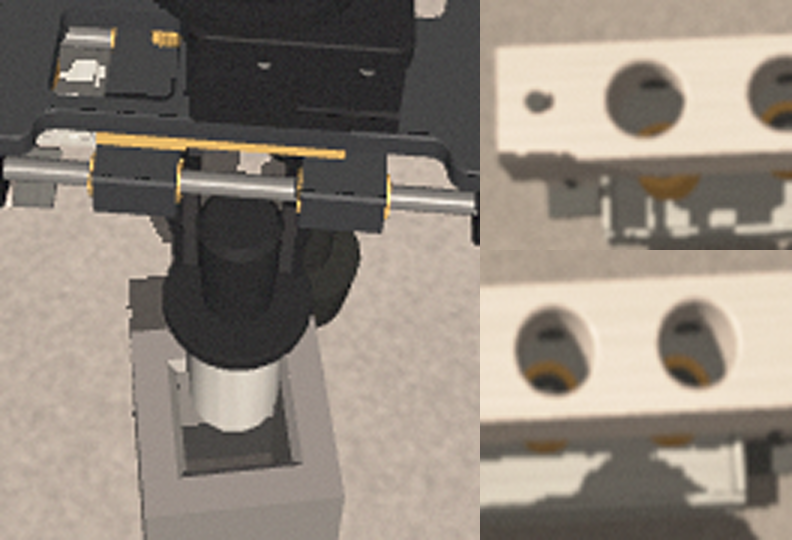

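The crop shows the drift upright over the holder hole, with its tip's lower edge at px (328,443). The block's top corners are near (294,411), (355,407), (364,464) and (299,470). Through the bores, the bushings can be seen down in the tray. I'll compute the offset from the hole.

```bash
python3 - <<'E'
from h import *
C=np.array([onz("side",*p,.095) for p in[(294.3,411),(355,406.7),(364.3,464.3),(299.3,470)]]);print(np.round(C,4),C.mean(0),[np.linalg.norm(C[i]-C[i-1]) for i in range(4)])
for z in(.1095,.1135,.117):
    e=onz("side",328.3,443.3,z);print(z,e,"ctr",e-[0,.019,0])
b=[.002,.005,0]
print("TCP-based tip pred lower edge",proj("side",np.array([.4631,.3313+.019,.1135])+b))
# width of grip/rod columns
m=cv2.imread("pics/s12f.png").max(2)
for y in(425,430,435):print(y,m[y,300:362:2])
for r in range(430,462,2):print(r,m[r,328],end=' ')
E
```

```text
[[0.512  0.3016 0.095 ]
 [0.4292 0.2879 0.095 ]
 [0.4146 0.3669 0.095 ]
 [0.4961 0.3811 0.095 ]] [0.46296807 0.33437022 0.095     ] [np.float64(0.0811288273455151), np.float64(0.08389125578013842), np.float64(0.08033260503980615), np.float64(0.08270405782186724)]
0.1095 [0.46196922 0.35019464 0.1095    ] ctr [0.46196922 0.33119464 0.1095    ]
0.1135 [0.4619056  0.35210233 0.1135    ] ctr [0.4619056  0.33310233 0.1135    ]
0.117 [0.46184993 0.35377155 0.117     ] ctr [0.46184993 0.33477155 0.117     ]
TCP-based tip pred lower edge (np.float64(325.6048629082423), np.float64(445.51945087601007))
425 [155 158 157 128 128 144 147 131 166 185 190 199 214 209 211 219 218 214
 206 199 180 140 132 168 157 157 158 156 155 189 196]
430 [155 156 156 145 127 148 146 132 167 185 198 200 213 208 213 217 216 213
 206 193 173 116 130 131 156 157 156 154 158 156 187]
435 [154 155 156 158 125 148 147 140 169 190 198 201 213 208 209 217 218 207
 203 188 168  70 100 130 156 156 154 154 155 156 189]
430 213 432 212 434 210 436 213 438 213 440 209 442 215 444 65 446 76 448 75 450 73 452 88 454 92 456 74 458 156 460 156
```

Tip and hole agree to within 1.5 mm, so I'll lower the drift.

```bash
python3 -m crank '[[0.01,0.01,0.15,0,0,0],[0,0,0.2,0,0,0],[0,0,0.2,0,0,0],[0,0,0.2,0,0,0],[0,0,0,0,0,0]]'|grep -v rot;python3 -m crank '[[0,0,0.3,0,0,0],[0,0,0.3,0,0,0],[0,0,0.3,0,0,0],[0,0,0.2,0,0,0],[0,0,0,0,0,0]]'|grep -v rot; python3 -m crank '[[0,0,0.2,0,0,0],[0,0,0.1,0,0,0],[0,0,0.1,0,0,0],[0,0,0,0,0,0]]'|grep -v rot
```

```text
time: 32.83
eef_pos: [0.4607, 0.3307, 0.1673]
ft_force: [-1.2, 0.5, -4.9]
width: 0.36
grip_force: 30.0
time: 33.25
eef_pos: [0.4606, 0.3305, 0.1231]
ft_force: [0.0, -1.5, -4.9]
width: 0.359
grip_force: 30.0
time: 33.58
eef_pos: [0.4618, 0.3314, 0.1091]
ft_force: [-0.1, 0.3, -5.3]
width: 0.36
grip_force: 30.0
```

```bash
python3 -m crank '[[0,0,0.06,0,0,0],[0,0,0.04,0,0,0],[0,0,0,0,0,0]]'|grep -v rot;python3 -m crank '[[0,0,0,0,0,0],[0,0,0,0,0,0],[0,0,0,0,0,0],[0,0,0,0,0,0],[0,0,0,0,0,0]]' 1|grep -v rot; python3 -m crank '[[0,0,0,0,0,0],[0,0,0,0,0,0],[0,0,-0.5,0,0,0],[0,0,-0.8,0,0,0],[0,0,-0.8,0,0,0]]' |grep -v rot; python3 -m crank '[[0,0,-0.5,0,0,0],[0,0,0,0,0,0],[0,0,0,0,0,0]]'|grep -v rot; python3 - <<'E'
from h import *
go(.4335,.214,.2)
s=robot.camera("side");cv2.imwrite("pics/s13f.png",s[:,:,::-1]);m=s.max(2)<60;b=np.array([.002,.005,0])
im=robot.camera("top");cv2.imwrite("pics/t13.png",im[:,:,::-1])
for p in plugs(im):print(p)
print("pred guard top",proj("side",np.array([.4615,.331,.103])+b),"grip top",proj("side",np.array([.4615,.331,.155])+b))
for y in range(400,470,4):
    xs=np.where(m[y,290:365])[0]+290
    if len(xs):print(y,xs.min(),xs.max())
E
```

```text
time: 33.83
eef_pos: [0.4624, 0.332, 0.108]
ft_force: [-4.0, -1.9, 7.1]
width: 0.36
grip_force: 30.0
time: 34.25
eef_pos: [0.4626, 0.3318, 0.1061]
ft_force: [-0.2, 0.4, 0.4]
width: 0.654
grip_force: 0.0
time: 34.67
eef_pos: [0.4615, 0.3309, 0.1898]
ft_force: [-0.2, 1.0, 0.2]
width: 0.973
grip_force: 0.0
time: 34.92
eef_pos: [0.4627, 0.332, 0.2109]
ft_force: [-0.4, -0.8, 0.1]
width: 0.999
grip_force: 0.0
aligned-axes shift(y,x,-z)/4cm [-2.95 -0.73  0.27] now [-2.95 -0.73  0.27] turn [ 0.02 -0.03  0.01]
(array([116.9, 238.5]), np.int32(1683), array([0.5068, 0.4283]), array([0.5085, 0.4   ]), 55.5)
(array([155.6, 253.5]), np.int32(347), array([0.4725, 0.3436]), array([0.4707, 0.35  ]), 14.1)
(array([370.7, 255.4]), np.int32(428), array([ 0.459 , -0.1169]), array([ 0.4591, -0.1163]), 12.2)
(array([263.1, 266.2]), np.int32(440), array([0.4404, 0.1129]), array([0.4409, 0.1136]), 12.4)
(array([413.5, 266.3]), np.int32(468), array([ 0.4337, -0.2068]), array([ 0.4337, -0.2064]), 12.6)
(array([215.7, 270.6]), np.int32(403), array([0.4331, 0.214 ]), array([0.431 , 0.2153]), 12.7)
pred guard top (np.float64(327.82335574981533), np.float64(435.043221950484)) grip top (np.float64(328.5742891243352), np.float64(415.2592047615433))
400 338 363
404 328 361
408 320 356
412 317 340
416 316 341
420 312 343
424 309 346
428 307 348
432 306 349
436 306 350
440 306 349
444 307 348
448 309 347
452 312 344
456 317 338
```

```bash
python3 -m crank '[[-0.7,-0.2,0,0,0,0],[-0.75,-0.2,0,0,0,0],[-0.75,-0.2,0,0,0,0],[-0.74,-0.15,0,0,0,0],[0,0,0,0,0,0]]' >/dev/null;python3 -m crank '[[0,0,0,0,0,0],[0,0,0.6,0,0,0],[0,0,0.6,0,0,0],[0,0,0.6,0,0,0],[0,0,0,0,0,0]]' ; python3 -c "
from h import *
go(.4325,.2145,.045)"
```

```text
time: 35.85
eef_pos: [0.4288, 0.2135, 0.1332]
ee_rot: [-2.218, -2.223, 0.015]
ft_force: [-1.1, -0.7, 0.5]
width: 1.0
grip_force: 0.0
aligned-axes shift(y,x,-z)/4cm [0.03 0.09 2.21] now [0.04 0.11 2.2 ] turn [-0.1   0.07  0.03]
```

```bash
python3 -m crank '[[0.02,0.05,0.5,0,0,0],[0,0,0.5,0,0,0],[0,0,0.5,0,0,0],[0,0,0.5,0,0,0],[0,0,0.17,0,0,0]]' >/dev/null;python3 -m crank '[[0,0,0,0,0,0],[0,0,0,0,0,0],[0,0,0,0,0,0]]';  python3 -m crank '[[0,0,0,0,0,0],[0,0,0,0,0,0],[0,0,0,0,0,0],[0,0,0,0,0,0],[0,0,0,0,0,0]]' -1|grep -v rot;python3 -m crank '[[0,0,0,0,0,0],[0,0,0,0,0,0],[0,0,0,0,0,0],[0,0,0,0,0,0],[0,0,0,0,0,0]]'
```

```text
time: 36.52
eef_pos: [0.4352, 0.2156, 0.0522]
ee_rot: [2.22, 2.222, 0.004]
ft_force: [0.4, -0.1, 1.0]
width: 0.999
grip_force: 0.0
time: 36.93
eef_pos: [0.4343, 0.2149, 0.0513]
ft_force: [0.5, -1.0, -0.1]
width: 0.706
grip_force: 0.0
time: 37.35
eef_pos: [0.4341, 0.2147, 0.051]
ee_rot: [-2.221, -2.222, 0.0]
ft_force: [-1.1, -0.7, 0.2]
width: 0.323
grip_force: 2.7
```

```bash
python3 -m crank '[[0,0,0,0,0,0],[0,0,0,0,0,0],[0,0,0.16,0,0,0],[0,0,0,0,0,0],[0,0,0,0,0,0]]' 0|grep -v rot;python3 -m crank '[[0,0,0,0,0,0],[0,0,0,0,0,0],[0,0,0,0,0,0],[0,0,0,0,0,0],[0,0,0,0,0,0]]' -1; python3 -m crank '[[0,0,0,0,0,0],[0,0,-0.4,0,0,0],[0,0,-0.7,0,0,0],[0,0,-0.7,0,0,0],[0,0,-0.7,0,0,0]]'|grep -v rot;python3 -m crank '[[0,0,-0.8,0,0,0],[0,0,-0.8,0,0,0],[0,0,0,0,0,0],[0,0,0,0,0,0],[0,0,0,0,0,0]]'|grep -v rot; python3 - <<'E'
from h import *
go(.616,.0894,.215)
E
```

```text
time: 37.77
eef_pos: [0.4338, 0.2145, 0.0441]
ft_force: [-1.1, -0.8, 0.2]
width: 0.488
grip_force: 0.0
time: 38.18
eef_pos: [0.4341, 0.2148, 0.0447]
ee_rot: [-2.221, -2.222, -0.0]
ft_force: [-0.8, 0.1, 0.7]
width: 0.317
grip_force: 30.0
time: 38.6
eef_pos: [0.4338, 0.2144, 0.1455]
ft_force: [-0.8, 0.6, -0.5]
width: 0.31
grip_force: 30.0
time: 39.02
eef_pos: [0.4335, 0.2145, 0.208]
ft_force: [0.2, -0.7, -0.5]
width: 0.313
grip_force: 30.0
aligned-axes shift(y,x,-z)/4cm [-3.13  4.56 -0.18] now [-3.13  4.56 -0.18] turn [-0.01  0.    0.01]
```

```bash
python3 -m crank '[[-0.2,0.3,-0.42,0,0,0],[-0.45,0.65,0,0,0,0],[-0.45,0.65,0,0,0,0],[-0.45,0.65,0,0,0,0],[-0.45,0.65,0,0,0,0]]'>/dev/null;python3 -m crank '[[-0.45,0.65,0,0,0,0],[-0.45,0.65,0,0,0,0],[-0.23,0.36,0,0,0,0],[0,0,0,0,0,0],[0,0,0,0,0,0]]'|grep -v rot; python3 -m crank '[[0,0,0,0,0,0],[0,0,0,0,0,0]]'|grep -v rot; python3 - <<'E'
from h import *
go(.616,.0894,.205)
s=robot.camera("side");cv2.imwrite("pics/s14f.png",s[:,:,::-1]);b=np.array([.002,.005,0]);t=robot.get_obs()["eef_pos"]
P=t-[0,0,.005];print("pred disc ctr",proj("side",P+b));m=s.max(2)<60
u,v=map(int,proj("side",P+b))
for y in range(v-8,v+36,3):
    xs=np.where(m[y,u-35:u+35])[0]+u-35
    if len(xs):print(y,xs.min(),xs.max(),len(xs))
for k in(-1,1):print("pred edge",proj("side",P+b+[.028*k,0,0]))
print("front",proj("side",P+b+[0,.028,0]),"bottom front",proj("side",P+b+[0,.022,-.04]))
im=robot.camera("top")
for p in plugs(im):print(p)
E
```

```text
time: 39.85
eef_pos: [0.6159, 0.0886, 0.2229]
ft_force: [-0.2, 0.1, -1.3]
width: 0.314
grip_force: 30.0
time: 40.02
eef_pos: [0.6153, 0.0909, 0.2244]
ft_force: [0.2, 0.6, -0.8]
width: 0.315
grip_force: 30.0
aligned-axes shift(y,x,-z)/4cm [-0.04  0.02  0.49] now [-0.04  0.02  0.49] turn [-0.03 -0.01  0.03]
pred disc ctr (np.float64(238.594899432879), np.float64(237.87557879166738))
229 229 254 26
232 225 256 32
235 224 257 34
238 222 257 36
241 223 257 35
244 224 257 34
247 225 257 33
250 226 257 32
253 227 256 30
256 229 256 28
259 230 255 26
262 232 252 21
265 237 246 10
pred edge (np.float64(257.0514338163538), np.float64(239.04175010654419))
pred edge (np.float64(220.20749591736836), np.float64(236.71377549266597))
front (np.float64(234.83141579793863), np.float64(250.84210854743537)) bottom front (np.float64(238.39102688763836), np.float64(266.88160655961684))
(array([269.6,  85.4]), np.int32(292), array([0.8463, 0.0967]), array([0.8509, 0.1014]), 22.6)
(array([270.6, 147.4]), np.int32(559), array([0.7026, 0.0952]), array([0.7145, 0.0917]), 26.5)
(array([155.8, 253.2]), np.int32(309), array([0.4732, 0.3434]), array([0.472 , 0.3488]), 13.3)
(array([374.4, 255.3]), np.int32(190), array([ 0.4589, -0.1248]), array([ 0.4609, -0.1209]), 10.7)
(array([267.1, 266.2]), np.int32(226), array([0.4403, 0.1043]), array([0.4388, 0.1096]), 11.5)
(array([415.4, 265.4]), np.int32(241), array([ 0.4356, -0.2109]), array([ 0.4333, -0.2071]), 11.9)
```

```bash
python3 -m crank '[[-0.04,0.02,0.2,0,0,0],[0,0,0.2,0,0,0],[0,0,0.2,0,0,0],[0,0,0,0,0,0],[0,0,0,0,0,0]]'|grep -v rot;python3 -m crank '[[0,0,0.15,0,0,0],[0,0,0.15,0,0,0],[0,0,0,0,0,0]]'|grep -v rot; python3 -m crank '[[0,0,0.1,0,0,0],[0,0,0.1,0,0,0],[0,0,0,0,0,0]]'|grep -v rot
```

```text
time: 40.53
eef_pos: [0.6168, 0.0881, 0.2004]
ft_force: [-0.3, 1.1, -1.7]
width: 0.315
grip_force: 30.0
time: 40.78
eef_pos: [0.6168, 0.0881, 0.1881]
ft_force: [0.5, 0.4, -2.8]
width: 0.315
grip_force: 30.0
time: 41.03
eef_pos: [0.6176, 0.0881, 0.1808]
ft_force: [1.0, 0.1, -1.5]
width: 0.311
grip_force: 30.0
```

```bash
python3 -m crank '[[0,0,0.08,0,0,0],[0,0,0.08,0,0,0],[0,0,0,0,0,0]]'|grep -v rot; python3 -m crank '[[0,0,0.08,0,0,0],[0,0,0.08,0,0,0],[0,0,0,0,0,0]]'|grep -v rot;python3 -m crank '[[0,0,0.08,0,0,0],[0,0,0.08,0,0,0],[0,0,0,0,0,0]]'|grep -v rot
```

```text
time: 41.28
eef_pos: [0.6182, 0.0881, 0.1767]
ft_force: [-1.4, 0.1, 6.4]
width: 0.311
grip_force: 30.0
time: 41.53
eef_pos: [0.6197, 0.0883, 0.1752]
ft_force: [-7.0, -0.4, 28.5]
width: 0.313
grip_force: 30.0
time: 41.78
eef_pos: [0.6201, 0.0882, 0.171]
ft_force: [-11.3, -0.7, 37.7]
width: 0.314
grip_force: 30.1
```

```bash
python3 -m crank '[[0,-0.08,0.08,0,0,0],[0,0,0.08,0,0,0],[0,0,0,0,0,0]]'; python3 -m crank '[[0,0,0,0,0,0],[0,0,-0.15,0,0,0],[0,0,0,0,0,0],[0,0,0,0,0,0]]' 0;  python3 -m crank '[[0,0,-0.4,0,0,0],[0,0,-0.8,0,0,0],[0,0,-0.8,0,0,0],[0,0,-0.5,0,0,0],[0,0,0,0,0,0]]' 1; python3 -m crank '[[0,-0.8,0,0,0,0],[0,-0.8,0,0,0,0],[0,-0.8,0,0,0,0],[0,0,0,0,0,0]]'; python3 - <<'E'
from h import *
s=robot.camera("side");cv2.imwrite("pics/s15f.png",s[:,:,::-1]);b=np.array([.002,.005,0]);m=s.max(2)<60
P=np.array([.616,.0894,.175]);print("pred disc",proj("side",P+b),"top",proj("side",P+b+[0,0,.047]))
u,v=map(int,proj("side",P+b))
for y in range(v-40,v+22,3):
    xs=np.where(m[y,u-35:u+35])[0]+u-35
    if len(xs):print(y,xs.min(),xs.max(),len(xs))
im=robot.camera("top");cv2.imwrite("pics/t15.png",im[:,:,::-1])
for p in plugs(im):print(p)
go(.4405,.1128,.2)
E
```

```text
time: 42.03
eef_pos: [0.6196, 0.0881, 0.1651]
ee_rot: [2.217, 2.217, 0.02]
ft_force: [-6.1, -1.5, 36.6]
width: 0.309
grip_force: 29.1
time: 42.37
eef_pos: [0.6135, 0.0881, 0.1615]
ee_rot: [-2.22, -2.221, 0.002]
ft_force: [-0.5, 0.3, -0.2]
width: 0.475
grip_force: 0.0
time: 42.78
eef_pos: [0.6163, 0.088, 0.2659]
ee_rot: [2.219, 2.219, 0.009]
ft_force: [0.9, -1.3, 1.3]
width: 0.795
grip_force: 0.0
time: 43.12
eef_pos: [0.5115, 0.0878, 0.2595]
ee_rot: [-2.214, -2.219, 0.009]
ft_force: [-0.6, 0.2, -0.4]
width: 0.988
grip_force: 0.0
pred disc (np.float64(241.36022744413685), np.float64(258.21344098274244)) top (np.float64(238.33215005898663), np.float64(236.11605945140874))
233 233 242 10
236 230 246 17
239 229 246 18
242 230 247 11
245 230 247 18
248 231 250 20
251 230 256 27
254 227 257 31
257 226 258 33
260 225 258 34
263 225 258 34
266 226 257 32
269 227 257 30
272 229 255 27
275 232 251 20
(array([271.3, 156.6]), np.int32(482), array([0.6816, 0.0938]), array([0.6752, 0.1023]), 34.8)
(array([155.8, 253.5]), np.int32(350), array([0.4726, 0.3433]), array([0.4707, 0.35  ]), 14.1)
(array([371.5, 256.1]), np.int32(335), array([ 0.4574, -0.1185]), array([ 0.4574, -0.1167]), 11.8)
(array([413.9, 266.1]), np.int32(358), array([ 0.4341, -0.2076]), array([ 0.4338, -0.207 ]), 12.0)
aligned-axes shift(y,x,-z)/4cm [ 0.61 -1.91  1.52] now [ 0.62 -1.9   1.53] turn [-0.03 -0.01  0.02]
```

```bash
python3 -m crank '[[0.3,-0.8,0.3,0,0,0],[0.3,-0.8,0.5,0,0,0],[0,-0.3,0.5,0,0,0],[0,0,0,0,0,0],[0,0,0,0,0,0]]' 1 >/dev/null;python3 -m crank '[[0,0,0,0,0,0],[0,0,0,0,0,0]]'; python3 -c "
from h import *
go(.4405,.1128,.045)"
```

```text
time: 43.8
eef_pos: [0.4448, 0.1118, 0.211]
ee_rot: [2.221, 2.219, 0.004]
ft_force: [-0.2, -0.3, 0.4]
width: 1.002
grip_force: 0.0
aligned-axes shift(y,x,-z)/4cm [ 0.03 -0.11  4.15] now [ 0.02 -0.12  4.15] turn [ 0.04 -0.   -0.02]
```

```bash
cat >> h.py <<'E'
def chk(x,y,z=.04,im=None):
    s=robot.camera("side") if im is None else im
    P=np.array([x+.002,y+.005,z]);u,v=map(int,np.round(proj("side",P)));m=s.max(2)<60
    print("pred",u,v,"edges",[int(proj("side",P+[k*.028,0,0])[0]) for k in(1,-1)])
    for r in range(v-9,v+10,3):
        xs=np.where(m[r,u-32:u+32])[0]+u-32
        if len(xs):print(r,xs.min(),xs.max(),len(xs),end=" | ")
    print()
E
python3 -c "
from h import *
chk(.4405,.1128)"
python3 -m crank '[[0.02,-0.1,0.7,0,0,0],[0,0,0.7,0,0,0],[0,0,0.5,0,0,0],[0,0,0,0,0,0],[0,0,0,0,0,0]]' |grep -v rot
```

```text
pred 349 331 edges [332, 365]
322 337 360 24 | 325 334 363 30 | 328 334 364 31 | 331 334 364 31 | 334 334 364 31 | 337 334 363 30 | 340 336 362 27 | 
time: 44.27
eef_pos: [0.439, 0.1124, 0.1339]
ft_force: [1.1, 0.2, 0.8]
width: 0.999
grip_force: 0.0
```

```bash
python3 -m crank '[[0,0.03,0.6,0,0,0],[0,0,0.6,0,0,0],[0,0,0.6,0,0,0],[0,0,0.4,0,0,0],[0,0,0,0,0,0]]' |grep -v rot;python3 -m crank '[[0,0,0,0,0,0],[0,0,0,0,0,0]]'|grep -v rot
```

```text
time: 44.68
eef_pos: [0.4394, 0.1127, 0.045]
ft_force: [0.2, -0.8, 0.4]
width: 0.997
grip_force: 0.0
time: 44.85
eef_pos: [0.4415, 0.1133, 0.0476]
ft_force: [0.4, -0.4, 0.4]
width: 1.001
grip_force: 0.0
```

```bash
python3 -m crank '[[0,0,0.07,0,0,0],[0,0,0,0,0,0],[0,0,0,0,0,0],[0,0,0,0,0,0],[0,0,0,0,0,0]]' -1|grep -v rot;python3 -m crank '[[0,0,0,0,0,0],[0,0,0,0,0,0],[0,0,0,0,0,0],[0,0,0,0,0,0],[0,0,0,0,0,0]]'|grep -v rot;python3 -m crank '[[0,0,0,0,0,0],[0,0,-0.4,0,0,0],[0,0,-0.7,0,0,0],[0,0,-0.8,0,0,0],[0,0,-0.8,0,0,0]]'|grep -v rot;python3 -m crank '[[0,0,-0.9,0,0,0],[0,0,-0.9,0,0,0],[-0.3,0.4,0,0,0,0],[-0.4,0.65,0,0,0,0],[-0.45,0.7,0,0,0,0]]'|grep -v rot; python3 -m crank '[[-0.45,0.7,0,0,0,0],[-0.45,0.7,0,0,0,0],[-0.45,0.7,0,0,0,0],[-0.34,0.5,0,0,0,0],[0,0,0,0,0,0]]'|grep -v rot;python3 -m crank '[[0,0,0,0,0,0],[0,0,0,0,0,0],[0,0,0,0,0,0]]'|grep -v rot; python3 - <<'E'
from h import *
go(.6178,-.0005,.205)
t=robot.get_obs()["eef_pos"];chk(t[0],t[1],t[2]-.005)
E
```

```text
time: 45.27
eef_pos: [0.4396, 0.1129, 0.0433]
ft_force: [-0.1, -0.1, -0.9]
width: 0.706
grip_force: 0.0
time: 45.68
eef_pos: [0.4395, 0.1128, 0.043]
ft_force: [0.5, -0.6, 1.1]
width: 0.324
grip_force: 2.1
time: 46.1
eef_pos: [0.4384, 0.1122, 0.1516]
ft_force: [2.0, 1.5, -1.3]
width: 0.309
grip_force: 30.0
time: 46.52
eef_pos: [0.5095, 0.0675, 0.2237]
ft_force: [0.5, 0.5, -0.8]
width: 0.312
grip_force: 30.0
time: 46.93
eef_pos: [0.6163, -0.0052, 0.2222]
ft_force: [0.1, 0.3, -1.9]
width: 0.311
grip_force: 30.0
time: 47.18
eef_pos: [0.6124, 0.0004, 0.2226]
ft_force: [0.1, -1.0, -1.2]
width: 0.317
grip_force: 30.0
aligned-axes shift(y,x,-z)/4cm [-0.02  0.13  0.44] now [-0.02  0.14  0.44] turn [-0.02 -0.01  0.02]
pred 252 201 edges [234, 268]
192 242 263 22 | 195 237 266 30 | 198 236 268 33 | 201 235 268 34 | 204 236 267 32 | 207 237 267 31 | 210 238 267 30 |
```

Plug held and centred, so I'll insert it into bore2.

```bash
python3 -m crank '[[-0.02,0.13,0.2,0,0,0],[0,0,0.2,0,0,0],[0,0,0.2,0,0,0],[0,0,0,0,0,0],[0,0,0,0,0,0]]'|grep -v rot;python3 -m crank '[[0,0,0.15,0,0,0],[0,0,0.15,0,0,0],[0,0,0,0,0,0]]'|grep -v rot; python3 -m crank '[[0,0,0.1,0,0,0],[0,0,0.1,0,0,0],[0,0,0,0,0,0]]'|grep -v rot;python3 -m crank '[[0,0,0.08,0,0,0],[0,-0.03,0.08,0,0,0],[0,0,0,0,0,0]]'|grep -v rot
```

```text
time: 47.65
eef_pos: [0.6179, -0.0014, 0.1979]
ft_force: [-0.4, 0.2, -1.9]
width: 0.314
grip_force: 30.0
time: 47.9
eef_pos: [0.6178, -0.0014, 0.1856]
ft_force: [0.7, -0.7, -1.0]
width: 0.312
grip_force: 30.0
time: 48.15
eef_pos: [0.6182, -0.0015, 0.1781]
ft_force: [-0.2, 0.7, -1.7]
width: 0.314
grip_force: 30.0
time: 48.4
eef_pos: [0.6185, -0.0018, 0.175]
ft_force: [-2.6, 0.4, 10.0]
width: 0.315
grip_force: 30.0
```

```bash
python3 -m crank '[[0,-0.03,0.08,0,0,0],[0,-0.03,0.08,0,0,0],[0,0,0,0,0,0]]'|grep -v rot;python3 -m crank '[[0,-0.03,0.08,0,0,0],[0,0,0.08,0,0,0],[0,0,0,0,0,0]]'|grep -v rot
```

```text
time: 48.65
eef_pos: [0.6198, -0.0022, 0.1737]
ft_force: [-5.0, 0.4, 28.8]
width: 0.313
grip_force: 30.0
time: 48.9
eef_pos: [0.6204, -0.0026, 0.1694]
ft_force: [-5.9, 0.3, 36.4]
width: 0.313
grip_force: 29.1
```

```bash
python3 -m crank '[[0,-0.05,0.08,0,0,0],[0,0,0.08,0,0,0],[0,0,0,0,0,0]]'|grep -v rot; python3 -m crank '[[0,0,0,0,0,0],[0,0,-0.15,0,0,0],[0,0,0,0,0,0],[0,0,0,0,0,0]]' 0|grep -v rot;  python3 -m crank '[[0,0,-0.4,0,0,0],[0,0,-0.8,0,0,0],[0,0,-0.8,0,0,0],[0,0,-0.5,0,0,0],[0,0,0,0,0,0]]' 1|grep -v rot; python3 -m crank '[[-0.5,-0.8,0,0,0,0],[-0.8,-0.8,0,0,0,0],[-0.8,-0.8,0,0,0,0],[-0.8,-0.8,0,0,0,0],[0,0,0,0,0,0]]'|grep -v rot; python3 - <<'E'
from h import *
s=robot.camera("side");cv2.imwrite("pics/s16f.png",s[:,:,::-1])
chk(.6178,-.0005,.17,s);chk(.616,.0894,.17,s)
im=robot.camera("top");cv2.imwrite("pics/t16.png",im[:,:,::-1])
for p in plugs(im):print(p)
chk(.4585,-.1165,.04,s)
go(.4585,-.1165,.2)
E
```

```text
time: 49.15
eef_pos: [0.6203, -0.0028, 0.1632]
ft_force: [-0.7, -0.1, 34.1]
width: 0.305
grip_force: 29.0
time: 49.48
eef_pos: [0.6122, -0.0015, 0.1598]
ft_force: [0.3, 0.5, -0.4]
width: 0.477
grip_force: 0.1
time: 49.9
eef_pos: [0.6143, -0.0021, 0.2638]
ft_force: [0.3, -0.6, 0.3]
width: 0.794
grip_force: 0.0
time: 50.32
eef_pos: [0.4847, -0.117, 0.2584]
ft_force: [0.2, -1.0, -0.8]
width: 0.993
grip_force: 0.0
pred 251 223 edges [234, 267]
214 240 263 24 | 217 237 266 30 | 220 236 266 31 | 223 236 266 31 | 226 236 266 31 | 229 237 265 29 | 232 236 264 29 | 
pred 242 260 edges [224, 259]
251 230 256 27 | 254 227 257 31 | 257 226 258 33 | 260 225 258 34 | 263 225 258 34 | 266 226 257 32 | 269 227 257 31 | 
(array([313.8, 167.4]), np.int32(501), array([0.6551, 0.0011]), array([0.6555, 0.0014]), 13.0)
(array([267.7, 168.9]), np.int32(516), array([0.6539, 0.1018]), array([0.6537, 0.1024]), 13.6)
(array([155.5, 253.4]), np.int32(386), array([0.4728, 0.344 ]), array([0.4716, 0.3498]), 14.3)
pred 345 238 edges [331, 358]
229 340 364 25 | 232 335 354 20 | 235 334 357 24 | 238 332 358 27 | 241 332 358 27 | 244 333 357 25 | 247 333 356 24 | 
aligned-axes shift(y,x,-z)/4cm [-0.14 -0.79  1.47] now [-0.14 -0.79  1.47] turn [-0.01 -0.02 -0.04]
```

```bash
python3 -m crank '[[0,-0.4,0.4,0,0,0],[0,-0.3,0.7,0,0,0],[0,0,0.7,0,0,0],[0,0,0.6,0,0,0],[0,0,0.4,0,0,0]]' 1|grep -v rot;python3 -m crank '[[0,0,0,0,0,0],[0,0,0,0,0,0],[0,0,0,0,0,0]]'; python3 -c "
from h import *
go(.4585,-.1165,.043)
im=robot.camera('top')
for p in plugs(im):print(p)
"
```

```text
time: 50.83
eef_pos: [0.4626, -0.1081, 0.1444]
ft_force: [0.4, 0.4, 0.4]
width: 1.0
grip_force: 0.0
time: 51.08
eef_pos: [0.4647, -0.1096, 0.1479]
ee_rot: [2.219, 2.223, 0.0]
ft_force: [-0.1, 0.2, -0.4]
width: 1.0
grip_force: 0.0
aligned-axes shift(y,x,-z)/4cm [-0.17 -0.15  2.62] now [-0.17 -0.16  2.62] turn [0.01 0.01 0.02]
(array([313.8, 167.4]), np.int32(499), array([0.6549, 0.0011]), array([0.6555, 0.0014]), 13.0)
(array([267.7, 168.9]), np.int32(518), array([0.6539, 0.102 ]), array([0.6537, 0.1024]), 13.6)
(array([155.3, 253.3]), np.int32(383), array([0.4729, 0.3443]), array([0.4706, 0.3506]), 14.4)
(array([415.4, 266.6]), np.int32(347), array([ 0.4329, -0.211 ]), array([ 0.433 , -0.2069]), 12.0)
```

```bash
python3 -m crank '[[-0.17,-0.15,0.3,0,0,0],[0,0,0.6,0,0,0],[0,0,0.6,0,0,0],[0,0,0.6,0,0,0],[0,0,0.4,0,0,0]]' |grep -v rot;python3 -m crank '[[0,0,0.05,0,0,0],[0,0,0,0,0,0],[0,0,0,0,0,0]]' |grep -v rot
```

```text
time: 51.55
eef_pos: [0.4581, -0.1164, 0.0468]
ft_force: [-1.1, 0.7, -0.6]
width: 1.001
grip_force: 0.0
time: 51.8
eef_pos: [0.4589, -0.1171, 0.0467]
ft_force: [-0.8, 0.9, 0.9]
width: 0.997
grip_force: 0.0
```

```bash
python3 -m crank '[[0,0,0.05,0,0,0],[0,0,0,0,0,0],[0,0,0,0,0,0],[0,0,0,0,0,0],[0,0,0,0,0,0]]' -1|grep -v rot;python3 -m crank '[[0,0,0,0,0,0],[0,0,0,0,0,0],[0,0,0,0,0,0],[0,0,0,0,0,0],[0,0,0,0,0,0]]'|grep -v rot;python3 -m crank '[[0,0,0,0,0,0],[0,0,-0.4,0,0,0],[0,0,-0.7,0,0,0],[0,0,-0.8,0,0,0],[0,0,-0.8,0,0,0]]'|grep -v rot;python3 -m crank '[[0,0,-0.9,0,0,0],[0,0,-0.9,0,0,0],[0.1,0.4,0,0,0,0],[0.1,0.6,0,0,0,0],[0.1,0.7,0,0,0,0]]'|grep -v rot; python3 -m crank '[[0.1,0.7,0,0,0,0],[0.1,0.7,0,0,0,0],[0.1,0.6,0,0,0,0],[0.05,0.35,0,0,0,0],[0,0,0,0,0,0]]'|grep -v rot;python3 -m crank '[[0,0,0,0,0,0],[0,0,0,0,0,0],[0,0,0,0,0,0]]'|grep -v rot; python3 - <<'E'
from h import *
go(.6197,-.0902,.205)
t=robot.get_obs()["eef_pos"];chk(t[0],t[1],t[2]-.005)
E
```

```text
time: 52.22
eef_pos: [0.4578, -0.1168, 0.0437]
ft_force: [-0.9, 0.5, -0.3]
width: 0.707
grip_force: 0.0
time: 52.63
eef_pos: [0.4575, -0.1168, 0.0434]
ft_force: [0.1, -0.7, -0.1]
width: 0.326
grip_force: 3.0
time: 53.05
eef_pos: [0.4565, -0.1169, 0.152]
ft_force: [1.3, -0.2, -0.0]
width: 0.312
grip_force: 30.0
time: 53.47
eef_pos: [0.5256, -0.1045, 0.2243]
ft_force: [0.2, 0.1, -1.1]
width: 0.314
grip_force: 30.0
time: 53.88
eef_pos: [0.6219, -0.0892, 0.2221]
ft_force: [0.2, 0.5, -0.9]
width: 0.314
grip_force: 30.0
time: 54.13
eef_pos: [0.6183, -0.0913, 0.2234]
ft_force: [-0.5, -0.6, -0.7]
width: 0.313
grip_force: 30.0
aligned-axes shift(y,x,-z)/4cm [0.03 0.04 0.46] now [0.03 0.04 0.46] turn [-0.01 -0.01 -0.01]
pred 258 168 edges [241, 273]
159 229 264 31 | 162 228 270 42 | 165 244 272 29 | 168 243 272 30 | 171 242 272 31 | 174 244 272 29 | 177 245 272 28 |
```

```bash
python3 -m crank '[[0.03,0.04,0.2,0,0,0],[0,0,0.2,0,0,0],[0,0,0.2,0,0,0],[0,0,0,0,0,0],[0,0,0,0,0,0]]'|grep -v rot;python3 -m crank '[[0,0,0.15,0,0,0],[0,0,0.15,0,0,0],[0,0,0,0,0,0]]'|grep -v rot; python3 -m crank '[[0,0,0.1,0,0,0],[0,0,0.1,0,0,0],[0,0,0,0,0,0]]'|grep -v rot;python3 -m crank '[[0,0,0.08,0,0,0],[0,-0.03,0.08,0,0,0],[0,0,0,0,0,0]]'|grep -v rot
```

```text
time: 54.6
eef_pos: [0.6205, -0.0895, 0.1984]
ft_force: [0.3, 0.2, -0.5]
width: 0.309
grip_force: 30.0
time: 54.85
eef_pos: [0.6205, -0.0898, 0.1861]
ft_force: [0.3, -1.2, -2.4]
width: 0.311
grip_force: 30.0
time: 55.1
eef_pos: [0.6208, -0.0903, 0.1787]
ft_force: [0.1, -2.2, -1.3]
width: 0.311
grip_force: 30.0
time: 55.35
eef_pos: [0.621, -0.0909, 0.1755]
ft_force: [-2.6, -2.2, 10.2]
width: 0.309
grip_force: 30.0
```

```bash
python3 -m crank '[[0,-0.03,0.08,0,0,0],[0,-0.03,0.08,0,0,0],[0,0,0,0,0,0]]'|grep -v rot;python3 -m crank '[[0,-0.03,0.08,0,0,0],[0,0,0.08,0,0,0],[0,0,0,0,0,0]]'|grep -v rot
```

```text
time: 55.6
eef_pos: [0.6222, -0.0912, 0.1742]
ft_force: [-4.1, -1.2, 29.1]
width: 0.317
grip_force: 30.0
time: 55.85
eef_pos: [0.6227, -0.0914, 0.17]
ft_force: [-5.7, 0.2, 37.7]
width: 0.315
grip_force: 30.5
```

```bash
python3 -m crank '[[0,-0.05,0.08,0,0,0],[0,0,0.08,0,0,0],[0,0,0,0,0,0]]'|grep -v rot; python3 -m crank '[[0,0,0,0,0,0],[0,0,-0.15,0,0,0],[0,0,0,0,0,0],[0,0,0,0,0,0]]' 0|grep -v rot;  python3 -m crank '[[0,0,-0.4,0,0,0],[0,0,-0.8,0,0,0],[0,0,-0.8,0,0,0],[0,0,-0.5,0,0,0],[0,0,0,0,0,0]]' 1|grep -v rot; python3 -m crank '[[-0.5,-0.8,0,0,0,0],[-0.6,-0.9,0,0,0,0],[-0.6,-0.9,0,0,0,0],[-0.6,-0.9,0,0,0,0],[-0.5,-0.7,0,0,0,0]]'|grep -v rot;python3 -m crank '[[0,0,0,0,0,0],[0,0,0,0,0,0]]'|grep -v rot; python3 - <<'E'
from h import *
s=robot.camera("side");cv2.imwrite("pics/s17f.png",s[:,:,::-1])
chk(.6197,-.0902,.17,s)
im=robot.camera("top");cv2.imwrite("pics/t17.png",im[:,:,::-1])
for p in plugs(im):print(p)
chk(.4338,-.207,.04,s)
go(.4338,-.207,.043)
E
```

```text
time: 56.1
eef_pos: [0.6223, -0.0914, 0.1632]
ft_force: [-0.7, -2.1, 33.5]
width: 0.307
grip_force: 29.1
time: 56.43
eef_pos: [0.6144, -0.0887, 0.1598]
ft_force: [0.2, 0.3, -1.2]
width: 0.479
grip_force: 0.0
time: 56.85
eef_pos: [0.6165, -0.0899, 0.264]
ft_force: [-0.2, -1.1, 0.7]
width: 0.794
grip_force: 0.0
time: 57.27
eef_pos: [0.4468, -0.1996, 0.2583]
ft_force: [0.3, -0.1, 0.4]
width: 0.998
grip_force: 0.0
time: 57.43
eef_pos: [0.4484, -0.1994, 0.2591]
ft_force: [1.1, 1.1, 0.4]
width: 0.997
grip_force: 0.0
pred 259 190 edges [243, 273]
181 251 267 17 | 184 247 271 25 | 187 245 273 29 | 190 244 273 30 | 193 245 273 29 | 196 246 272 27 | 199 242 271 30 | 
(array([359.7, 165.3]), np.int32(511), array([ 0.6574, -0.0993]), array([ 0.6573, -0.0994]), 13.2)
(array([313.7, 167.3]), np.int32(510), array([0.6552, 0.0013]), array([0.6556, 0.0014]), 13.0)
(array([267.6, 169. ]), np.int32(530), array([0.6537, 0.1021]), array([0.6543, 0.1021]), 13.5)
(array([155.3, 253. ]), np.int32(395), array([0.4736, 0.3443]), array([0.4711, 0.3502]), 14.6)
(array([409.3, 265.2]), np.int32(243), array([ 0.4362, -0.198 ]), array([ 0.4333, -0.2047]), 11.1)
pred 359 210 edges [345, 371]
201 353 365 13 | 204 350 366 17 | 207 347 370 24 | 210 346 371 26 | 213 346 370 25 | 216 347 370 24 | 219 347 369 23 | 
aligned-axes shift(y,x,-z)/4cm [-0.23 -0.42  5.4 ] now [-0.24 -0.42  5.4 ] turn [-0.01 -0.01  0.02]
```

```bash
python3 -m crank '[[-0.2,-0.35,0.4,0,0,0],[0,0,0.8,0,0,0],[0,0,0.8,0,0,0],[0,0,0.6,0,0,0],[0,0,0,0,0,0]]' |grep -v rot;python3 -m crank '[[0,0,0,0,0,0],[0,0,0,0,0,0]]'|grep -v rot;python3 -c "
from h import *
go(.4338,-.207,.043)"
```

```text
time: 57.95
eef_pos: [0.4339, -0.2041, 0.151]
ft_force: [-0.7, 0.5, 0.3]
width: 1.0
grip_force: 0.0
time: 58.12
eef_pos: [0.4379, -0.2069, 0.1567]
ft_force: [0.3, -0.1, -0.3]
width: 1.002
grip_force: 0.0
aligned-axes shift(y,x,-z)/4cm [-0.   -0.1   2.84] now [ 0.   -0.11  2.84] turn [0.01 0.01 0.02]
```

```bash
python3 -m crank '[[0,-0.1,0.5,0,0,0],[0,0,0.6,0,0,0],[0,0,0.6,0,0,0],[0,0,0.6,0,0,0],[0,0,0.4,0,0,0]]' |grep -v rot;python3 -m crank '[[0,0,0.05,0,0,0],[0,0,0,0,0,0],[0,0,0,0,0,0]]' |grep -v rot
```

```text
time: 58.53
eef_pos: [0.4338, -0.2067, 0.0477]
ft_force: [-0.6, -0.1, 1.2]
width: 0.998
grip_force: 0.0
time: 58.78
eef_pos: [0.4341, -0.2075, 0.0474]
ft_force: [-0.1, -0.9, 0.3]
width: 0.999
grip_force: 0.0
```

```bash
python3 -m crank '[[0,0,0.07,0,0,0],[0,0,0,0,0,0],[0,0,0,0,0,0],[0,0,0,0,0,0],[0,0,0,0,0,0]]' -1|grep -v rot;python3 -m crank '[[0,0,0,0,0,0],[0,0,0,0,0,0],[0,0,0,0,0,0],[0,0,0,0,0,0],[0,0,0,0,0,0]]'|grep -v rot;python3 -m crank '[[0,0,0,0,0,0],[0,0,-0.4,0,0,0],[0,0,-0.7,0,0,0],[0,0,-0.8,0,0,0],[0,0,-0.8,0,0,0]]'|grep -v rot;python3 -m crank '[[0,0,-0.9,0,0,0],[0,0,-0.9,0,0,0],[0.1,0.4,0,0,0,0],[0.1,0.7,0,0,0,0],[0.1,0.8,0,0,0,0]]'|grep -v rot; python3 -m crank '[[0.1,0.8,0,0,0,0],[0.1,0.8,0,0,0,0],[0.1,0.7,0,0,0,0],[0.08,0.5,0,0,0,0],[0,0,0,0,0,0]]'|grep -v rot;python3 -m crank '[[0,0,0,0,0,0],[0,0,0,0,0,0],[0,0,0,0,0,0]]'|grep -v rot; python3 - <<'E'
from h import *
go(.6215,-.1799,.205)
t=robot.get_obs()["eef_pos"];chk(t[0],t[1],t[2]-.005)
E
```

```text
time: 59.2
eef_pos: [0.4326, -0.2069, 0.0433]
ft_force: [-0.2, -0.1, 0.1]
width: 0.704
grip_force: 0.0
time: 59.62
eef_pos: [0.4324, -0.207, 0.043]
ft_force: [0.3, 0.9, 0.1]
width: 0.326
grip_force: 3.3
time: 60.03
eef_pos: [0.4313, -0.2069, 0.1516]
ft_force: [0.2, 0.3, -0.0]
width: 0.314
grip_force: 30.0
time: 60.45
eef_pos: [0.5084, -0.1948, 0.224]
ft_force: [-0.6, 0.3, -0.8]
width: 0.313
grip_force: 30.0
time: 60.87
eef_pos: [0.6242, -0.1771, 0.2214]
ft_force: [0.2, 1.7, -0.3]
width: 0.319
grip_force: 30.0
time: 61.12
eef_pos: [0.619, -0.1804, 0.223]
ft_force: [-0.2, 0.1, -1.0]
width: 0.312
grip_force: 30.0
aligned-axes shift(y,x,-z)/4cm [0.01 0.06 0.45] now [0.01 0.06 0.45] turn [-0.01 -0.   -0.02]
pred 265 141 edges [250, 280]
132 258 271 14 | 135 238 277 31 | 138 242 279 31 | 141 242 279 30 | 144 236 278 38 | 147 233 278 37 | 150 233 278 39 |
```

```bash
python3 -m crank '[[0.01,0.05,0.2,0,0,0],[0,0,0.2,0,0,0],[0,0,0.2,0,0,0],[0,0,0,0,0,0],[0,0,0,0,0,0]]'|grep -v rot;python3 -m crank '[[0,0,0.15,0,0,0],[0,0,0.15,0,0,0],[0,0,0,0,0,0]]'|grep -v rot; python3 -m crank '[[0,0,0.1,0,0,0],[0,0,0.1,0,0,0],[0,0,0,0,0,0]]'|grep -v rot;python3 -m crank '[[0,0,0.08,0,0,0],[0,-0.03,0.08,0,0,0],[0,0,0,0,0,0]]'|grep -v rot
```

```text
time: 61.58
eef_pos: [0.6217, -0.179, 0.198]
ft_force: [0.0, 0.0, -2.0]
width: 0.312
grip_force: 30.0
time: 61.83
eef_pos: [0.6218, -0.1793, 0.1857]
ft_force: [-0.3, -0.8, -1.7]
width: 0.311
grip_force: 30.0
time: 62.08
eef_pos: [0.6222, -0.1798, 0.1784]
ft_force: [0.6, -1.3, -1.3]
width: 0.31
grip_force: 30.0
time: 62.33
eef_pos: [0.6224, -0.1808, 0.1752]
ft_force: [-0.7, -1.4, 8.5]
width: 0.314
grip_force: 30.0
```

```bash
python3 -m crank '[[0,-0.03,0.08,0,0,0],[0,-0.03,0.08,0,0,0],[0,0,0,0,0,0]]'|grep -v rot;python3 -m crank '[[0,-0.03,0.08,0,0,0],[0,0,0.08,0,0,0],[0,0,0,0,0,0]]'|grep -v rot
```

```text
time: 62.58
eef_pos: [0.6232, -0.1819, 0.174]
ft_force: [-3.4, -0.0, 28.4]
width: 0.315
grip_force: 30.0
time: 62.83
eef_pos: [0.6238, -0.1826, 0.1703]
ft_force: [-4.3, 1.5, 37.6]
width: 0.314
grip_force: 30.1
```

Last press, then release, raise the hand, retreat clear of everything and take a final look.

```bash
python3 -m crank '[[0.02,-0.05,0.08,0,0,0],[0.02,0,0.08,0,0,0],[0,0,0,0,0,0]]'|grep -v rot; python3 -m crank '[[0,0,0,0,0,0],[0,0,-0.15,0,0,0],[0,0,0,0,0,0],[0,0,0,0,0,0]]' 0|grep -v rot;  python3 -m crank '[[0,0,-0.4,0,0,0],[0,0,-0.8,0,0,0],[0,0,-0.8,0,0,0],[0,0,-0.8,0,0,0],[0,0,0,0,0,0]]' 1|grep -v rot; python3 -m crank '[[-0.5,-0.8,0,0,0,0],[-0.6,-0.9,0,0,0,0],[-0.8,-0.8,0,0,0,0],[-0.8,-0.6,0,0,0,0],[-0.8,-0.3,0,0,0,0]]'|grep -v rot;python3 -m crank '[[-0.8,0,0,0,0,0],[-0.5,0,0,0,0,0],[0,0,0,0,0,0],[0,0,0,0,0,0],[0,0,0,0,0,0]]'|grep -v rot; python3 - <<'E'
from h import *
s=robot.camera("side");t=robot.camera("top");cv2.imwrite("pics/s18f.png",s[:,:,::-1])
for x,y in((.6215,-.1799),(.6197,-.0902),(.6178,-.0005),(.616,.0894)):chk(x,y,.17,s)
cv2.imwrite("pics/s18.png",np.hstack([cv2.resize(s[120:480,190:390],(333,600),interpolation=cv2.INTER_CUBIC),np.vstack([cv2.resize(t[130:230,210:460],(467,187*1),interpolation=cv2.INTER_CUBIC),cv2.resize(t[130:350,110:460],(467,293)),np.zeros((120,467,3),np.uint8)])])[:,:,::-1])
E
```

```text
time: 63.08
eef_pos: [0.6237, -0.1821, 0.1636]
ft_force: [1.1, -2.0, 32.5]
width: 0.31
grip_force: 29.0
time: 63.42
eef_pos: [0.6155, -0.1769, 0.1594]
ft_force: [-0.7, 0.1, 0.1]
width: 0.481
grip_force: 0.1
time: 63.83
eef_pos: [0.6181, -0.179, 0.2773]
ft_force: [-0.3, -0.5, 1.3]
width: 0.792
grip_force: 0.0
time: 64.25
eef_pos: [0.4797, -0.3149, 0.2708]
ft_force: [-0.5, -1.2, 0.2]
width: 0.996
grip_force: 0.0
time: 64.67
eef_pos: [0.4837, -0.3648, 0.2704]
ft_force: [0.4, 0.8, -0.4]
width: 1.003
grip_force: 0.0
pred 266 162 edges [251, 279]
153 245 272 16 | 156 244 276 24 | 159 245 279 28 | 162 252 279 28 | 165 253 278 26 | 168 250 278 29 | 171 250 276 27 | 
pred 259 190 edges [243, 273]
181 251 267 17 | 184 247 271 25 | 187 245 273 29 | 190 244 273 30 | 193 245 273 29 | 196 245 272 28 | 199 242 271 30 | 
pred 251 223 edges [234, 267]
214 240 263 24 | 217 237 266 30 | 220 236 266 31 | 223 236 266 31 | 226 236 266 31 | 229 237 265 29 | 232 236 264 29 | 
pred 242 260 edges [224, 259]
251 230 256 27 | 254 227 257 31 | 257 226 258 33 | 260 225 258 34 | 263 225 258 34 | 266 226 258 33 | 269 227 257 31 |
```

View pics/s18.png

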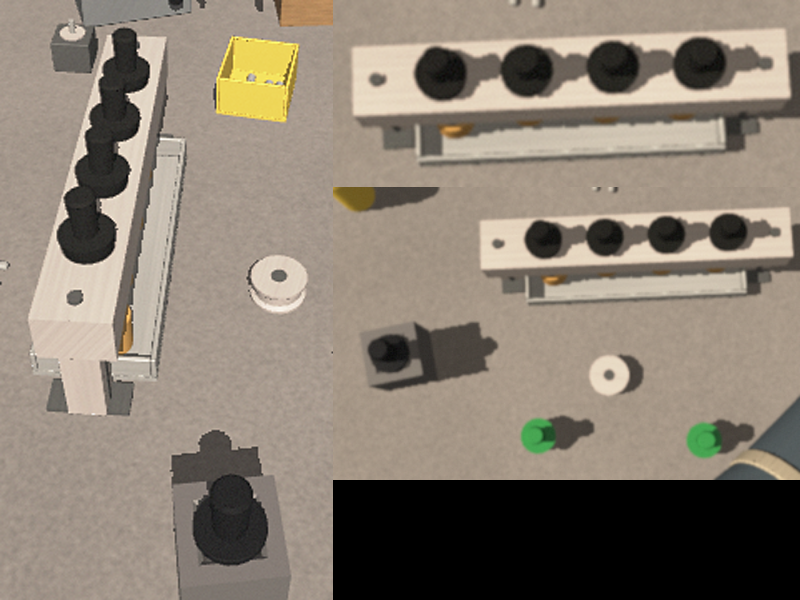

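The final picture shows four upright plugs in the bores, the drift upright in its holder, brass in the tray, and the idler and both green look-alikes where they were. I'm handing in the job.

```bash
python3 -m crank '[[0,0,0,0,0,0],[0,0,0,0,0,0],[0,0,0,0,0,0],[0,0,0,0,0,0],[0,0,0,0,0,0]]' >/dev/null; python3 -c "
from bench import robot
print(robot.sign_off())"
```

```text
the job is handed in; nothing more can be done
None
```

The job is handed in with no verdict returned: all four bushings were driven into the tray with the drift (bore3's by an accidental drop when the grip slackened), the drift is upright in its holder, all four bores are plugged upright and pressed at up to about 37 N, and the idler was not touched.

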